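# Put up the hook-on paint tray and load it

## Robot

A 6-joint arm with a two-finger parallel gripper is mounted at the origin on the work surface. World frame = base frame: x ahead of the robot, y to its left, z up, the work surface at z = 0. Lengths are in mm, angles in rad, forces in N, time in s.
With the tool pointing down it reaches from about 350 to 975 mm from the base axis. Payload 7.1 kg.
Tool frame: the origin (TCP) lies on the front face of the gripper's body, between the roots of the fingers; the fingertips stand 80 mm ahead of it and the grasp point (between the pads) lies 61 mm ahead of it (env.tips_ahead is the distance from the TCP to the fingertips, in mm); z points along the fingers, y is the direction in which the jaws open and shut (so a half turn about z gives the same grasp; the last joint's range is limited). The gripper opens to 88 mm and grips with 3 to 60 N. Pads are 20 mm wide; open, the fingers measure 115 mm over their backs; the gripper's body (75 mm by 178 mm) begins 61 mm behind the grasp point.
Start: joints at [-1.294, 0.423, 1.63, -0, 1.089, -0.019], TCP at [182.209, -597.834, 302.675] pointing down, gripper open.
Joint ranges: [-3, 3], [-0.9, 2.11], [0.09, 2.58], [-1.31, 4.45], [0.11, 2.69], [-2.54, 2.54]. Speed limits (rad/s): [2.39, 2.39, 3.01, 3.14, 3.14, 3.14].

## Interface

Orientations are given as a unit quaternion [x, y, z, w].
In Python, from station import env, set_gripper, viewer, workorder gives the robot as it stands. Calls block until the motion is done:
- env.reach(position, orientation): joint-space move of the TCP to a pose.
- env.move_l(position, rot=None, rate=150, f_stop=None): straight line of the TCP; rot=None keeps the orientation; rate is the mean speed in mm/s. With f_stop (N) it stops when the force on the tool has changed by that much, and returns True; else False.
- env.move_joints(angles): joint-space move.
- set_gripper(opening): finger opening in mm; the grip force is fixed at half the most; returns when the fingers have stopped.
- env.hold(seconds).
- env.ik(position, orientation): joint angles nearest the present ones, or None.
- env.read_state(): the state.
- viewer.camera(name): name is "side" or "top" or "wrist"; returns the picture (400x640x3 uint8, blue, green, red); there is no depth.
- viewer.camera_params(name): a dict with "fx", "fy", "cx", "cy" (pixels), "pose" (4x4, takes a point from camera to world coordinates); the wrist camera has in their place "tool_from_camera" (4x4, takes a point from camera to tool coordinates, whose origin is the TCP and whose axes are the flange's). Camera axes: x right, y up, looking along -z (the intrinsics and any distortion apply to the point x, -y, -z); pixel columns grow to the right and rows downward; lengths in mm; the calibration is good to about 2 mm. A picture is of the moment at which its call begins: read the wrist's pose just before it. camera_params takes no time and is no camera call.
A pose or a line that the arm cannot do raises env.IKError and nothing moves.
- workorder.sign_off(): hands the job in, once; it reports no verdict.
The state is a dict: "time_s": time; "qpos": joint angles; "dq": joint speeds; "tau": joint torques, N m; "tool_pos": TCP position; "orientation": TCP orientation; "force": force on the tool from outside, world axes, zero at the start; "wrist_torque": the same for the moment, N m; "width": finger opening in mm.
Only numpy, scipy, OpenCV 4.12 (cv2) and the standard library are available. Lean on these libraries where they do the work, as an engineer would, in place of code of your own. Each camera call takes 0.05 s, during which the arm holds its last target. There are 200 camera calls.

## Task

Put up the paint tray: hook the loose tray's two claws into the two slots of the upright and press it straight down until it is fully home, then tighten the wing knob on top of the upright clockwise and stop at the first click of its slip clutch. Only then stand every paint pot upright on the tray, wherever there is room. Leave the drink can and the jar of brushes where they are.

Things in the scene. Friction and masses are not known exactly. Their poses are not given: they have to be found in the camera images.
- upright: Grey sheet-metal column fixed to the table: 110 mm wide (y), 245 mm tall; origin at its foot, axes as slots. The front plate faces -x, is 5 mm thick with its face 30 mm in -x of the origin, and is hollow behind for 55 mm. On top: a round housing 76 mm across, then the wing knob. Hang the tray on the front plate
- slots (a point): Mid-point between the two slots in the upright's front plate, on its front face, level with the slots' lower edges (180 mm above the table). Slots: side by side at y = +30 and -30 mm, each 14 mm wide and reaching 26 mm up from this level. x points into the plate, z up
- tray: Loose aluminium tray, about 0.45 kg, standing on the table; axes as claws, origin on its underside, 67 mm in -x of claws. Sheet floor 3 mm thick, 170 mm (x) by 250 mm (y), 15 mm rims; back plate 100 mm wide, 95 mm tall at the +x edge, with two claws. A carrying bar runs along x over the middle. Pots stand on the floor beside the bar: room for two on each side of it
- claws (a point): On the rear (+x) face of the tray's back plate, mid-way between the claws, at the tongues' lower faces, 70 mm above the tray's underside; x out along the claws, z up. Claws at y = +30 and -30 mm, 6 mm wide: a tongue 10 mm high stands out 13.5 mm and its last 6 mm also hang 8 mm lower (the hook). Home: this point coincides with slots, axes alike (it may sag up to 0.05 rad); enter 12 mm higher, then press down
- tray_grip (a point): Centre of the tray's carrying bar, 82 mm in -x and 17 mm below the claws point, 53 mm above the tray's underside and 50 mm above its floor; axes as claws. The bar is 98 mm long (x), 12 mm wide (y), 16 mm tall; grasp it across y from above. From here, free floor for pots: x = -90 to +77 mm, y = 6 to 122 mm on either side
- knob_grip (a point): Wing of the knob: a black bar 56 mm long (x here), 14 mm thick (y), 30 mm tall, turning about the vertical through this point, which is 8 mm below its top, 27 mm above the housing. Clockwise from above tightens: easily (0.05 N m) for 1.4 to 3.4 rad until the screw stops; then the clutch resists with about 0.3 N m, gives way and clicks into its next notch 0.79 rad on
- clutch (a joint): slip of the knob on its screw, rad: 0 before any click (also while the knob turns the screw), rises only when the clutch slips; tips over at about 0.39, rests at 0.79 after exactly one click and tips over a second time at about 1.18
- pot1_mid (a point): paint pot 1: a lidded cylinder 52 mm in diameter, 38 mm tall, about 0.13 kg, with a white lid and pale label, standing on the table; this point is its centre, 19 mm above its underside, z up along it. Any of the pots 1 to 4 may be absent
- pot2_mid (a point): paint pot 2: a lidded cylinder 52 mm in diameter, 38 mm tall, about 0.13 kg, with a white lid and pale label, standing on the table; this point is its centre, 19 mm above its underside, z up along it. Any of the pots 1 to 4 may be absent
- pot3_mid (a point): paint pot 3: a lidded cylinder 52 mm in diameter, 38 mm tall, about 0.13 kg, with a white lid and pale label, standing on the table; this point is its centre, 19 mm above its underside, z up along it. Any of the pots 1 to 4 may be absent
- pot4_mid (a point): paint pot 4: a lidded cylinder 52 mm in diameter, 38 mm tall, about 0.13 kg, with a white lid and pale label, standing on the table; this point is its centre, 19 mm above its underside, z up along it. Any of the pots 1 to 4 may be absent
- can: bystander: a plain aluminium drink can, 66 mm in diameter, 118 mm tall; origin at the centre of its underside
- brush_jar: bystander: a glass jar 76 mm across, 100 mm tall, with brushes standing up to about 230 mm; origin at the centre of its underside

How it is judged (in metres and radians):
On the way, in this order (a step that is already met when the one before it is completed fails the run):
1. the tray hangs in the slots, pressed fully home (x of claws in the frame of slots between -0.006 and 0.003 m and y of claws in the frame of slots between -0.006 and 0.006 m and z of claws in the frame of slots between -0.003 and 0.003 m and angle between the z axis of claws and the z axis of slots, either way round below 0.1 rad), for 0.3 s.
2. the knob has clicked exactly once, with the tray home and no pot on it yet (all of step 1 and value of joint clutch between 0.5 and 1.1 rad and height (world z) of each of pot1_mid, pot2_mid, pot3_mid, pot4_mid below 0.1 m), for 0.2 s.
At the end, for the whole second after the job is handed in: the tray's claws are home in the slots (within 3 mm in height, 6 mm sideways, 0.1 rad), the clutch has clicked exactly once (0.5 to 1.1 rad), and every pot present stands upright (within 0.15 rad) on the tray's floor, at rest (all of step 1 and value of joint clutch between 0.5 and 1.1 rad and x of pot1_mid in the frame of tray_grip between -0.09 and 0.077 m and y of pot1_mid in the frame of tray_grip between -0.122 and 0.122 m and z of pot1_mid in the frame of tray_grip between -0.038 and -0.024 m and angle between each of pot1_mid, pot2_mid, pot3_mid, pot4_mid's own z axis and vertical below 0.15 rad and x of pot2_mid in the frame of tray_grip between -0.09 and 0.077 m and y of pot2_mid in the frame of tray_grip between -0.122 and 0.122 m and z of pot2_mid in the frame of tray_grip between -0.038 and -0.024 m and x of pot3_mid in the frame of tray_grip between -0.09 and 0.077 m and y of pot3_mid in the frame of tray_grip between -0.122 and 0.122 m and z of pot3_mid in the frame of tray_grip between -0.038 and -0.024 m and x of pot4_mid in the frame of tray_grip between -0.09 and 0.077 m and y of pot4_mid in the frame of tray_grip between -0.122 and 0.122 m and z of pot4_mid in the frame of tray_grip between -0.038 and -0.024 m and linear speed of each of tray, pot1, pot2, pot3, pot4 below 0.02 m/s); the robot touches nothing.
It fails at once if the clutch is turned past its first click towards a second (value of joint clutch above 1.15 rad).
It fails at once if the drink can or the jar of brushes is pushed more than 5 cm (distance of any of can, brush_jar from where it was at the start of the episode above 0.05 m).
Of pot1, pot2, pot3, pot4 only 3 to 4 are there at a start; the rules pass over those that are not, and their reading is None.
At some moment in a run one of pot1, pot2, pot3, pot4 may be knocked a few centimetres aside while the robot is not near it.
It also fails if it takes over 210 s, if anything falls off the work surface, if the arm or the gripper's body presses on something with over 40 N, if the wrist force passes 120 N, or if a joint passes its speed limit or range.

## Working session

There is one attempt and no reset: what is moved stays moved. The work goes in short steps, each a Python script; the robot and the scene stay as the last script left them, time stands still between calls to the robot, and variables do not carry over. Pictures are saved under pics/ and viewed, about 12 in all and at most 16, crops included, and the job is handed in when it is done.

```bash
ls; mkdir -p pics; python3 - <<'E'
from station import env, viewer
import cv2, numpy as np
np.set_printoptions(precision=4,suppress=True)
for n in ("side","top"):
    cv2.imwrite(f"pics/{n}0.png",viewer.camera(n)); p=viewer.camera_params(n); print(n,p)
print(viewer.camera_params("wrist")); print(env.read_state())
E
```

```text
pics
side {'fx': 482.37150683754464, 'fy': 482.37150683754464, 'cx': 316.0848211013973, 'cy': 198.47684173391733, 'pose': array([[  -0.9983,    0.0393,   -0.0436,  516.716 ],
       [  -0.0574,   -0.4967,    0.866 , 1103.3177],
       [   0.0124,    0.867 ,    0.4981,  849.3673],
       [   0.    ,    0.    ,    0.    ,    1.    ]])}
top {'fx': 409.65349070777563, 'fy': 409.65349070777563, 'cx': 326.00723662000337, 'cy': 197.43232675423118, 'pose': array([[   0.069 ,    0.9718,   -0.2255,  324.8458],
       [  -0.9976,    0.067 ,   -0.0166,  -63.2491],
       [  -0.001 ,    0.2261,    0.9741, 1189.8335],
       [   0.    ,    0.    ,    0.    ,    1.    ]])}
{'fx': 357.1693016860727, 'fy': 357.1693016860727, 'cx': 322.2967279417082, 'cy': 199.46466162471657, 'tool_from_camera': array([[ -0.0004,   0.9654,   0.2609,  70.4559],
       [  1.    ,   0.0003,   0.0005,  -0.2162],
       [  0.0004,   0.2609,  -0.9654, -81.8811],
       [  0.    ,   0.    ,   0.    ,   1.    ]])}
{'time_s': 0.1, 'qpos': array([-1.294 ,  0.4238,  1.6306,  0.    ,  1.0886, -0.019 ]), 'dq': array([ 0.0014, -0.0016, -0.0003,  0.0005,  0.002 ,  0.0007]), 'tau': array([ -0.0003, -54.5609, -27.4324,   0.0645,   0.0189,  -0.    ]), 'tool_pos': array([ 182.1259, -597.4796,  301.9881]), 'orientation': array([ 0.9891,  0.1474, -0.0001, -0.0007]), 'force': array([ 0.6187, -0.4226, -0.4911]), 'wrist_torque': array([ 0.0089, -0.0017,  0.0002]), 'width': 87.49302126699432}
```

View pics/top0.png

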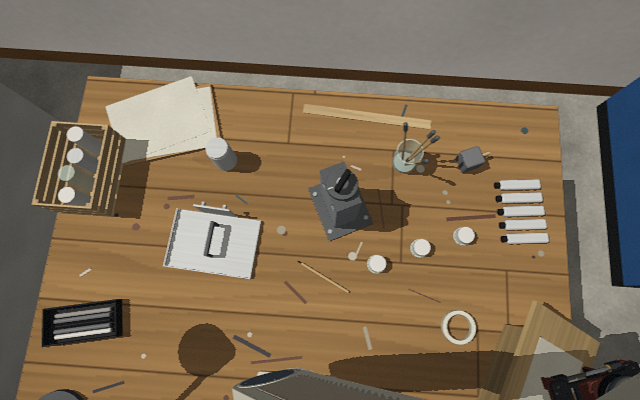

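View pics/side0.png

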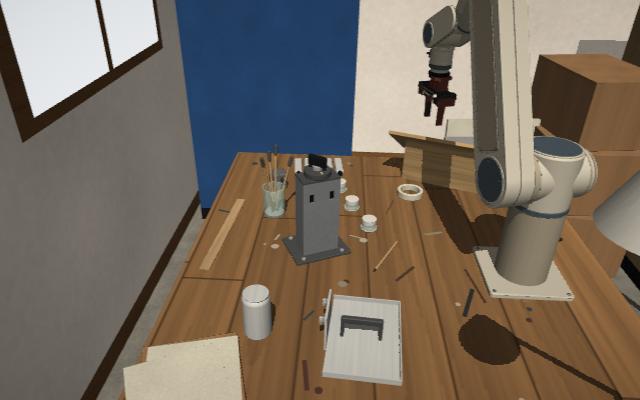

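The top view shows the tray with its bar at about (215,240), the upright at (340,195) with its knob at (345,180), and pots at (376,264), (421,248) and (464,236). The can is at (218,153) and the jar at (407,155). The side view shows both slots at (312,198) and (333,194), so the front plate faces towards -x and +y. Next I'll get rough positions from these.

```bash
cat > h.py <<'E'
from station import env, set_gripper, viewer, workorder
import cv2, numpy as np
from scipy.spatial.transform import Rotation as R
np.set_printoptions(precision=3,suppress=True)
def campose(name):
    p=viewer.camera_params(name)
    if name!="wrist": return p,np.array(p["pose"])
    s=env.read_state(); T=np.eye(4); T[:3,:3]=R.from_quat(s["orientation"]).as_matrix(); T[:3,3]=s["tool_pos"]
    return p,T@p["tool_from_camera"]
def snap(name,fn):
    p,T=campose(name); im=viewer.camera(name); cv2.imwrite(f"pics/{fn}.png",im); np.save(f"pics/{fn}.npy",T); return im,p,T
def ray(p,T,px):
    d=np.array([(px[0]-p["cx"])/p["fx"],-(px[1]-p["cy"])/p["fy"],-1.]); return T[:3,3],T[:3,:3]@d
def onz(p,T,px,z):
    o,d=ray(p,T,px); return o+d*(z-o[2])/d[2]
def proj(p,T,X):
    c=T[:3,:3].T@(np.asarray(X,float)-T[:3,3]); return np.array([p["cx"]+p["fx"]*c[0]/-c[2],p["cy"]-p["fy"]*c[1]/-c[2]])
def tri(obs):  # [(p,T,px),...] least-squares ray intersection
    A=np.zeros((3,3));b=np.zeros(3)
    for p,T,px in obs:
        o,d=ray(p,T,px); d=d/np.linalg.norm(d); M=np.eye(3)-np.outer(d,d); A+=M;b+=M@o
    return np.linalg.solve(A,b)
def down(yaw): # tool x along world yaw, z down
    return (R.from_euler('z',yaw)*R.from_euler('x',np.pi)).as_quat()
E
python3 - <<'E'
from h import *
t,s=campose("top"),campose("side")
print("tri slots/knob etc")
print("knob",tri([(*t,(347,178)),(*s,(318,160))]))
print("bar",tri([(*t,(215,239)),(*s,(362,322))]), onz(*t,(208,256),61),onz(*t,(217,223),61))
for q in [(376,264),(421,248),(464,236)]: print("pot",onz(*t,q,38))
for q in [(317,168),(313,196),(334,192)]: print(onz(*s,q,200))
print("base",[onz(*t,q,0) for q in [(309,192),(330,239),(371,222)]])
print("can",onz(*t,(216,148),118),"jar",onz(*t,(408,153),100))
print("tray",[onz(*t,q,15) for q in [(175,208),(261,221),(250,279),(164,266)]])
E
```

```text
tri slots/knob etc
knob [577.977 -92.247 284.954]
bar [448.593 261.118  36.177] [399.638 267.013  61.   ] [492.194 254.215  61.   ]
pot [ 411.405 -195.488   38.   ]
pot [ 464.487 -319.576   38.   ]
pot [ 506.707 -440.118   38.   ]
[ 581.428 -211.485  200.   ]
[582.708 -38.635 200.   ]
[526.122 -65.633 200.   ]
base [array([613.392,   8.879,   0.   ]), array([477.038, -63.198,   0.   ]), array([ 535.362, -180.12 ,    0.   ])]
can [691.968 268.007 118.   ] jar [ 720.351 -265.028  100.   ]
tray [array([534.699, 395.588,  15.   ]), array([513.656, 140.325,  15.   ]), array([346.952, 153.89 ,  15.   ]), array([366.113, 401.181,  15.   ])]
```

```bash
python3 - <<'E'
from h import *
yaw=2.016; S=np.array([554,-52,180.]); out=np.array([np.cos(yaw),np.sin(yaw),0])
q=down(yaw); K=np.array([572,-88,0])
env.reach((K+out*10+[0,0,450]).tolist(),q); env.hold(.2)
im1,_,_=snap("wrist","knobtop")
# tilted view
Rm=R.from_quat(q)*R.from_euler('y',0)
best=None
for a in (-.6,.6):
    r=R.from_quat(q)*R.from_euler('y',a)
    if r.as_matrix()[:,2]@out<0: best=r
M=best.as_matrix(); c=viewer.camera_params("wrist")["tool_from_camera"]
cam=S+260*out+[0,0,240]
look=-(M@c[:3,:3])[:,2]; cam=S+[0,0,15]-look*350
print(look,cam, cam-M@c[:3,3])
env.reach((cam-M@c[:3,3]).tolist(),best.as_quat()); env.hold(.2)
im2,_,_=snap("wrist","slots")
cv2.imwrite("pics/v1.png",np.hstack([im1[:,120:520],im2[:,120:520]]))
# tray
B=np.array([448,261,0.]);yt=np.pi-.14;o=np.array([np.cos(yt),np.sin(yt),0])
env.reach((B-0*o+[0,0,330]).tolist(),down(yt)); env.hold(.2)
im,_,_=snap("wrist","tray1"); print(env.read_state()["time_s"],env.read_state()["qpos"])
E
```

```text
[ 0.327 -0.686 -0.65 ] [439.51  188.109 422.464] [485.368  93.444 395.216]
5.15 [ 0.504  0.233  1.838 -0.     1.071 -0.926]
```

View pics/v1.png

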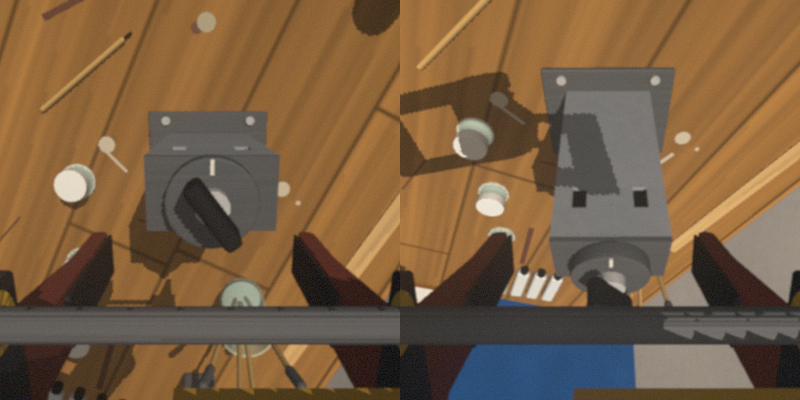

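View pics/tray1.png

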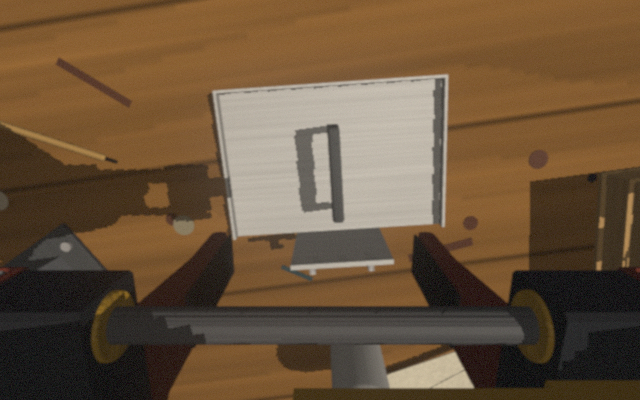

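Left crop: housing centre at about (332,203) in full-frame pixels, wing around (332,214). Right crop: slots at full-frame (299,199) and (360,198), upside down in the picture. Tray picture: the bar runs from (334,125) to (338,222). I'll segment these for accuracy.

```bash
python3 - <<'E'
from h import *
p=viewer.camera_params("wrist")
def blobs(fn,thr,roi,mn,mx):
    g=cv2.cvtColor(cv2.imread(f"pics/{fn}.png"),cv2.COLOR_BGR2GRAY); x0,y0,x1,y1=roi
    m=(g[y0:y1,x0:x1]<thr).astype(np.uint8); cs,_=cv2.findContours(m,cv2.RETR_EXTERNAL,cv2.CHAIN_APPROX_NONE,offset=(x0,y0))
    return [c for c in cs if mn<cv2.contourArea(c)<mx]
g=cv2.cvtColor(cv2.imread("pics/tray1.png"),cv2.COLOR_BGR2GRAY)
print(g[172,290:350]); 
T=np.load("pics/slots.npy")
gs=cv2.cvtColor(cv2.imread("pics/slots.npy".replace("npy","png")),cv2.COLOR_BGR2GRAY); print(gs[198,285:312])
for c in blobs("slots",45,(285,180,375,215),40,800):
    x,y,w,h=cv2.boundingRect(c); print("slot",x,y,w,h,"low edge mid",onz(p,T,(x+w/2-.5,y-.5),180),"L,R",onz(p,T,(x-.5,y-.5),180)[:2],onz(p,T,(x+w-.5,y-.5),180)[:2])
# front top edge z=245 in slots view (pixels by eye: corners)
Tk=np.load("pics/knobtop.npy")
for c in blobs("knobtop",40,(290,160,380,260),300,5000):
    r=cv2.minAreaRect(c); print("wing",r,[onz(p,Tk,r[0],z) for z in (290,305)]); print(cv2.boxPoints(r))
E
```

```text
[175 176 176 175 178 175 174 156 122 102  96 101 101  97  98  98  97  99
  97  98 102 100 107 136 172 181 182 184 184 182 188 182 184 185 187 184
 185 187 181 158 111  76  76  84  84  86  89  91  87  87  98 133 170 185
 187 182 187 188 185 184]
[122 119 124 122 123 121 111  89  64  40  37  35  42  37  38  38  43  42
  40  41  60  86 111 120 120 120 120]
slot 355 192 11 14 low edge mid [591.573 -41.763 180.   ] L,R [586.499 -44.161] [596.646 -39.366]
slot 294 192 11 14 low edge mid [535.308 -68.351 180.   ] L,R [530.236 -70.748] [540.381 -65.954]
```

```bash
python3 - <<'E'
from h import *
a=cv2.imread("pics/knobtop.png")[90:270,240:420]; b=cv2.imread("pics/slots.png")[50:230,220:400]
s=cv2.imread("pics/side0.png")[140:240,270:370]
cv2.imwrite("pics/v2.png",np.hstack([cv2.resize(a,(400,400),interpolation=2),cv2.resize(s,(400,400),interpolation=2)]))
E
```

```text
(no output)
```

View pics/v2.png

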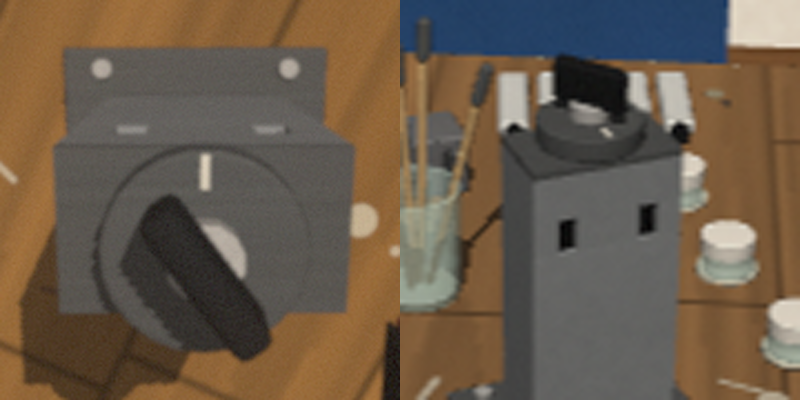

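Left crop (x2.22): the wing's top runs from (160,205) to (255,345), and the plate's top front corners are at (55,145) and (355,145). Right crop (x4): slots at (568,235) and (647,219), wing top centre at (592,65). I'll triangulate from these.

```bash
python3 - <<'E'
from h import *
p=viewer.camera_params("wrist"); s=campose("side"); t=campose("top")
T=np.load("pics/slots.npy");Tk=np.load("pics/knobtop.npy")
L=tri([(p,T,(360,198.3)),(*s,(311.6,198.4))]); Rr=tri([(p,T,(299,198.3)),(*s,(331.3,194.4))])
print("slots ctr tri",L,Rr,np.linalg.norm(L-Rr))
a=onz(p,Tk,(264.4,155),245);b=onz(p,Tk,(399.4,155),245); d=b-a
print("top edge",a,b,np.linalg.norm(d),"mid",(a+b)/2,"yaw y-axis",np.arctan2(d[1],d[0]))
W=tri([(p,Tk,(333,214)),(*s,(317.7,156.5))]); print("wing top",W)
e0=onz(p,Tk,(240+160/2.222,90+205/2.222),W[2]); e1=onz(p,Tk,(240+255/2.222,90+345/2.222),W[2]); print(e0,e1,np.linalg.norm(e1-e0),np.arctan2(*(e1-e0)[[1,0]]))
Tt=np.load("pics/tray1.npy")
g=cv2.cvtColor(cv2.imread("pics/tray1.png"),cv2.COLOR_BGR2GRAY)
ys=np.arange(132,218,3); pts=[]
for y in ys:
    r=g[y,322:352].astype(float); i=np.where(r<130)[0]; pts.append(((i[0]+i[-1])/2+322,y,len(i)))
pts=np.array(pts); print(pts[::5])
col=g[100:240,336]; j=np.where(col<115)[0]; print("rows",j[0]+100,j[-1]+100)
w=[onz(p,Tt,q[:2],61) for q in pts]; w=np.array(w); f=np.polyfit(w[:,0],w[:,1],1); print("bar yaw",np.arctan(f[0]), w[0],w[-1])
for y in (125,222): print(onz(p,Tt,(np.interp(y,pts[:,1],pts[:,0]),y),61))
for q in [(214,92),(447,76),(443,226),(233,238)]: print("rim",onz(p,Tt,q,15))
E
```

```text
slots ctr tri [586.703 -35.829 194.627] [533.502 -62.758 193.879] 59.632512333290485
top edge [511.519 -71.684 245.   ] [609.591 -25.053 245.   ] 108.59417923924465 mid [560.555 -48.369 245.   ] yaw y-axis 0.4438421737971871
wing top [573.699 -77.66  300.661]
[551.858 -63.864 300.661] [597.545 -91.639 300.661] 53.4668504333927 -0.5462469089478691
[[330.  132.   16. ]
 [333.5 147.   12. ]
 [334.5 162.   12. ]
 [335.5 177.   12. ]
 [336.  192.   11. ]
 [332.  207.   21. ]]
rows 125 239
bar yaw -0.08774845741689541 [404.87  274.333  61.   ] [490.518 270.455  61.   ]
[398.283 275.231  61.   ]
[496.981 269.61   61.   ]
rim [349.556 158.191  15.   ]
rim [368.275 404.646  15.   ]
rim [535.067 391.551  15.   ]
rim [515.096 144.179  15.   ]
```

```bash
cat >> h.py <<'E'
XY=-1.119; XA=np.array([np.cos(XY),np.sin(XY),0]); YA=np.array([-np.sin(XY),np.cos(XY),0]); S=np.array([560,-47.8,180.])
def tcp(dx,dy,dz): # TCP so that claws sit at S+(dx,dy,dz), bar gripped at its centre
    return (S+XA*(dx-82)+YA*dy+[0,0,dz-17+61]).tolist()
def st(): s=env.read_state(); return round(s["time_s"],1),s["tool_pos"],s["force"],s["wrist_torque"],round(s["width"],1)
E
python3 - <<'E'
from h import *
yt=np.pi-.079; B=[447.7,273]
env.reach(B+[200],down(yt)); print(env.move_l(B+[115],rate=80,f_stop=15)); set_gripper(0); print(st())
env.move_l(B+[300],rate=120); env.hold(.3); print(st())
env.move_l(tcp(-60,0,50),rot=down(XY+np.pi),rate=120); env.move_l(tcp(-60,0,12),rate=80); env.hold(.3);print(st())
im,_,_=snap("side","ins_side"); im2,_,_=snap("wrist","ins_w")
cv2.imwrite("pics/v3.png",np.hstack([cv2.resize(im[120:300,250:430],(400,400)),im2[:400,120:520]]))
E
```

```text
False
(8.1, array([447.748, 273.088, 114.977]), array([-0.064,  0.527, -0.556]), array([ 0.178, -0.182,  0.052]), 11.6)
(10.1, array([447.644, 272.968, 299.73 ]), array([ 0.055,  0.191, -4.441]), array([ 0.018, -0.126, -0.002]), 11.7)
(12.8, array([498.221,  79.956, 236.441]), array([-0.626,  0.505, -4.154]), array([ 0.025, -0.133, -0.023]), 11.7)
```

View pics/v3.png

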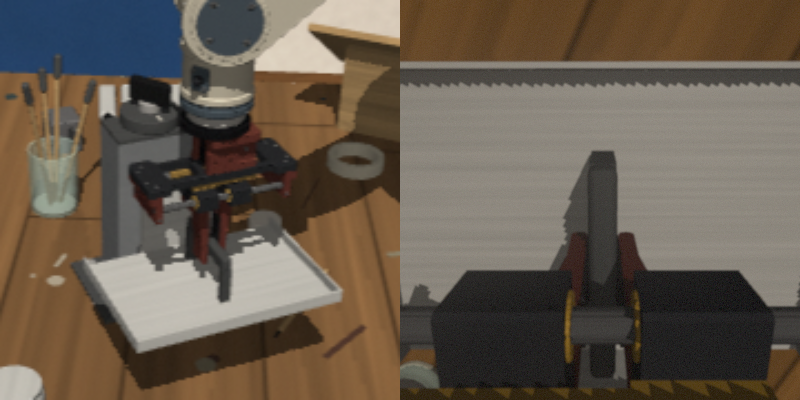

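```bash
python3 - <<'E'
from h import *
p,T=campose("wrist"); s=env.read_state(); M=R.from_quat(s["orientation"]).as_matrix(); o=s["tool_pos"]
f=lambda v: proj(p,T,o+M@np.array(v,float))
print("bar end",f([49,0,53]),"rim outer",f([92,0,99]),"rim+-100",f([92,100,99]),f([92,-100,99]))
g=cv2.cvtColor(cv2.imread("pics/ins_w.png"),cv2.COLOR_BGR2GRAY)
for c in (200,322,440): print(c,g[55:75,c])
print(g[140:160,322]); print(g[200,295:350])
E
```

```text
bar end [323.979 164.153] rim outer [323.621  58.226] rim+-100 [534.625  58.131] [112.667  58.32 ]
200 [ 73  70  70  72  71  78  99 126 135 138 134 137 124  98  65  63  69  70
  72  70]
322 [ 75  77  78  80  76  83 107 129 141 138 139 140 127  98  69  72  76  73
  75  75]
440 [ 69  68  70  68  68  82 111 134 142 140 136 138 126  95  60  61  67  72
  72  69]
[136 136 134 136 135 135 140 135 135 132 110  76  56  48  55  55  51  52
  51  54]
[ 76  77  71  75  74  72  76  77  74  75  76  75  69  51  47  55  56  60
  60  60  60  58  62  62  63  59  60  63  62  61  59  59  59  62  63  63
  59  58  56  56  56  68 100 128 143 143 141 140 141 140 142 140 139 139
 141]
```

The bar and rim sit within about 1.5 mm of where I predicted and the tray is level, so I'll insert with a force stop.

```bash
python3 - <<'E'
from h import *
env.move_l(tcp(-22,0,12),rate=60); env.hold(.2); a=st(); print(a)
hit=env.move_l(tcp(8,0,12),rate=20,f_stop=8); b=st(); print(hit,b)
d=b[1]-np.array(tcp(0,0,12)); print("dx,dy",d@XA,d@YA)
im,_,_=snap("side","ins2"); cv2.imwrite("pics/v4.png",cv2.resize(im[130:280,260:410],(600,600)))
E
```

```text
(13.9, array([514.442,  46.018, 235.992]), array([-0.075, -0.317, -4.935]), array([ 0.035, -0.065,  0.005]), 11.8)
True (14.9, array([523.466,  26.944, 235.33 ]), array([ 0.375,  1.275, -4.211]), array([ 0.044, -0.129,  0.01 ]), 12.2)
dx,dy -1.194440345980859 -0.23670684732789316
```

View pics/v4.png

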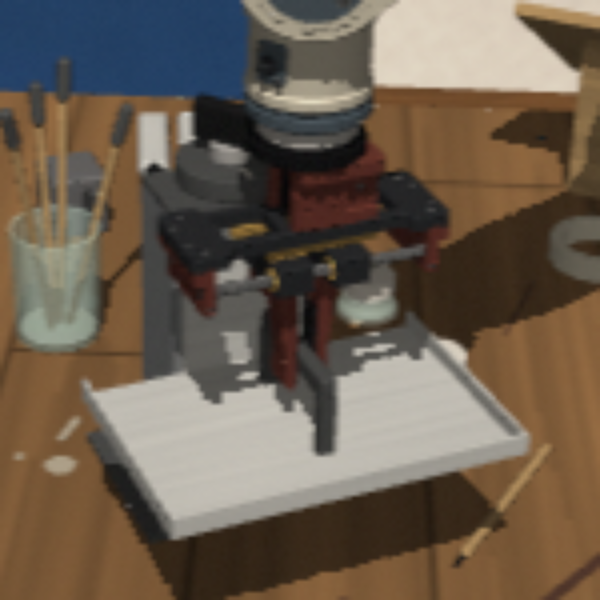

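The back plate touches at dx of about 0, as expected with the claws inside the slots. Now I'll press straight down.

```bash
python3 - <<'E'
from h import *
p=env.read_state()["tool_pos"]; 
q=p-XA*0.5
hit=env.move_l([q[0],q[1],p[2]-22],rate=20,f_stop=30); b=st(); print(hit,b, "dz",b[1][2]-tcp(0,0,0)[2])
env.hold(.5); print(st())
E
```

```text
True (15.8, array([523.162,  28.012, 221.055]), array([-1.855, -0.107,  7.944]), array([-0.141,  0.188, -0.113]), 11.8) dz -2.9445988925212987
(16.2, array([523.14 ,  27.972, 221.085]), array([-1.657, -0.461,  8.293]), array([-0.136,  0.176, -0.108]), 11.9)
```

```bash
python3 - <<'E'
from h import *
p=env.read_state()["tool_pos"]
print(env.move_l([p[0],p[1],p[2]-6],rate=20,f_stop=40),st()); env.hold(.4); print(st())
set_gripper(40); env.hold(.3); print(st())
p=env.read_state()["tool_pos"]; env.move_l([p[0],p[1],330],rate=120)
im1,_,_=snap("side","home_s"); 
q=tcp(-60,0,0); env.reach([q[0],q[1],400],down(XY+np.pi)); env.hold(.2); im2,_,_=snap("wrist","home_w"); print(st())
cv2.imwrite("pics/v5.png",np.hstack([cv2.resize(im1[140:260,270:390],(400,400)),im2[:,120:520]]))
E
```

```text
True (16.5, array([523.458,  27.638, 219.756]), array([-2.391, -1.927,  9.014]), array([-0.197,  0.329, -0.131]), 11.5)
(16.9, array([523.44 ,  27.614, 219.778]), array([-2.074, -2.552,  8.13 ]), array([-0.115,  0.308, -0.096]), 11.6)
(17.9, array([522.637,  27.861, 218.609]), array([-0.051,  0.581, -0.357]), array([-0.084, -0.14 ,  0.033]), 39.7)
(19.7, array([497.843,  79.333, 398.595]), array([0.328, 0.094, 0.095]), array([-0.012, -0.126, -0.039]), 40.1)
```

View pics/v5.png

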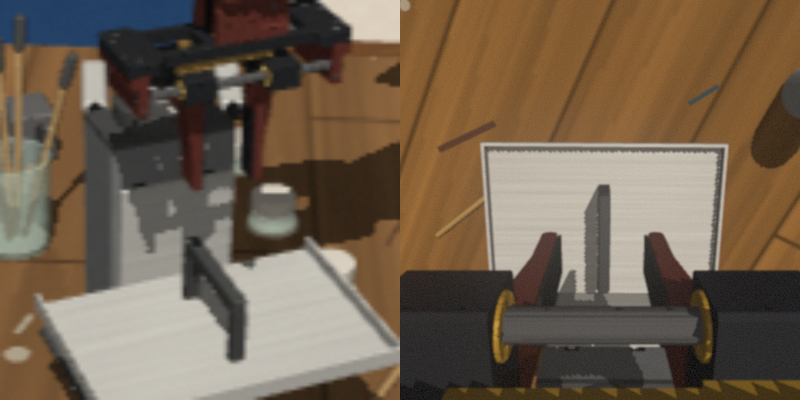

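```bash
python3 - <<'E'
from h import *
p=viewer.camera_params("wrist"); T=np.load("pics/home_w.npy"); s=campose("side")
for pitch in (0,.05):
  for dz in (0,-3,6):
    P=lambda x,y,z: S+XA*(x*np.cos(pitch)-0+0)+YA*y+[0,0,z+dz+x*np.sin(pitch)]
    print(pitch,dz,[proj(p,T,P(-82-92,y,-55)).round(1).tolist() for y in (125,-125)],"side",[proj(*s,P(-82-92,y,-55)).round(1).tolist() for y in (125,-125)],"barend",proj(p,T,P(-82-49,0,-9)),proj(*s,P(-82-49,0,-9)))
im=cv2.imread("pics/home_s.png"); cv2.imwrite("pics/v6.png",cv2.resize(im[170:290,250:410],(800,600),interpolation=2))
E
```

```text
0 0 [[450.7, 144.1], [198.0, 144.3]] side [[301.9, 263.2], [391.0, 241.5]] barend [324.335 198.135] [341.438 228.04 ]
0 -3 [[449.7, 143.8], [199.0, 144.0]] side [[301.9, 264.2], [390.9, 242.4]] barend [324.326 197.286] [341.393 229.021]
0 6 [[452.9, 144.8], [195.9, 145.0]] side [[301.9, 261.2], [391.2, 239.6]] barend [324.353 199.881] [341.529 226.07 ]
0.05 0 [[447.7, 143.4], [200.9, 143.6]] side [[301.9, 266.0], [390.6, 244.2]] barend [324.316 196.474] [341.312 230.146]
0.05 -3 [[446.8, 143.1], [201.9, 143.3]] side [[301.9, 266.9], [390.5, 245.1]] barend [324.307 195.656] [341.267 231.122]
0.05 6 [[449.8, 144.0], [198.9, 144.2]] side [[301.9, 264.0], [390.8, 242.3]] barend [324.333 198.155] [341.403 228.186]
```

View pics/v6.png

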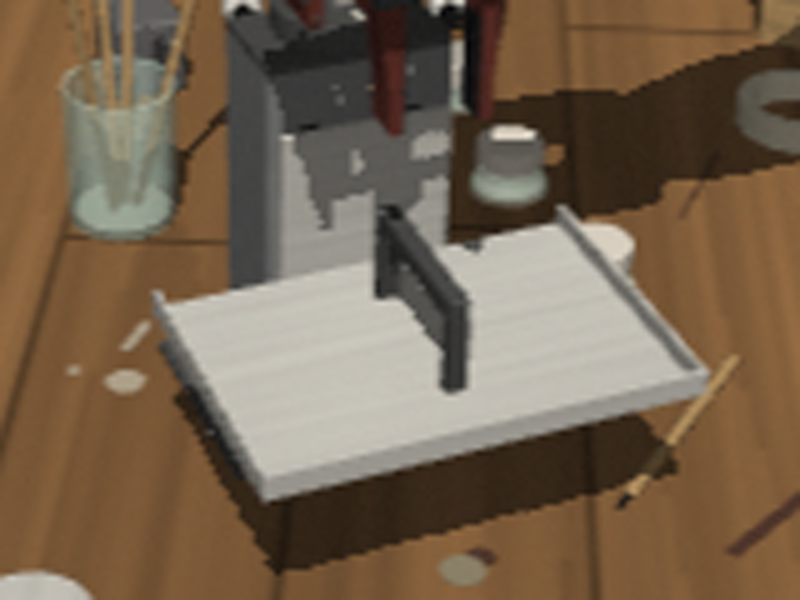

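Tray corners in the side view are at (303,266) and (392,245). That matches the home position with the allowed sag of about 0.05 rad. Next, the knob.

```bash
cat > knob.py <<'E'
from h import *
import json,sys
def turn(qmax, st0):
    """step q6 on; st0 = dict(phase, stop q6)"""
    q0=np.array(env.read_state()["qpos"]); q=q0.copy(); base=st0["base"]; log=[]
    while q[5]<qmax:
        q[5]=min(q[5]+(.1 if st0["phase"]=="free" else .04),qmax); env.move_joints(q.tolist())
        env.hold(.05); s=env.read_state(); m=s["wrist_torque"][2]-base; log.append((round(s["qpos"][5],3),round(m,3)))
        if st0["phase"]=="free" and abs(m)>.13: st0["phase"]="clutch"; st0["q_stop"]=q[5]; st0["sgn"]=np.sign(m)
        elif st0["phase"]=="clutch":
            st0["peak"]=max(st0.get("peak",0),m*st0["sgn"])
            if m*st0["sgn"]<-.03: st0["phase"]="over"; break
            if q[5]>st0["q_stop"]+.62: st0["phase"]="check"; break
    print(log); print(st0, st()); json.dump({k:(float(v) if not isinstance(v,str) else v) for k,v in st0.items()},open("knob.json","w"))
E
python3 - <<'E'
from knob import *
K=[573.5,-76.]; yaw=np.pi-.546
env.reach(K+[293+61+70],down(yaw)); set_gripper(60); print(env.move_l(K+[354],rate=80,f_stop=10),st())
base=env.read_state()["wrist_torque"][2]; set_gripper(0); env.hold(.2); print(st(),env.read_state()["qpos"][5])
turn(2.45,{"phase":"free","base":base})
E
```

```text
False (22.1, array([573.806, -76.038, 354.543]), array([0.014, 0.898, 0.568]), array([-0.048, -0.101, -0.   ]), 60.0)
(23.0, array([572.215, -77.79 , 354.347]), array([-7.675, -9.075,  7.329]), array([-1.695,  1.308, -0.055]), 13.9) -1.1770060403626923
[(np.float64(-1.079), np.float64(-0.094)), (np.float64(-0.981), np.float64(0.006)), (np.float64(-0.88), np.float64(0.035)), (np.float64(-0.78), np.float64(0.009)), (np.float64(-0.68), np.float64(0.045)), (np.float64(-0.58), np.float64(-0.021)), (np.float64(-0.48), np.float64(0.023)), (np.float64(-0.38), np.float64(0.039)), (np.float64(-0.28), np.float64(0.087)), (np.float64(-0.18), np.float64(0.043)), (np.float64(-0.08), np.float64(0.063)), (np.float64(0.02), np.float64(0.024)), (np.float64(0.12), np.float64(0.053)), (np.float64(0.22), np.float64(0.051)), (np.float64(0.319), np.float64(0.613)), (np.float64(0.359), np.float64(0.721)), (np.float64(0.398), np.float64(0.904)), (np.float64(0.438), np.float64(0.894)), (np.float64(0.478), np.float64(0.961)), (np.float64(0.518), np.float64(0.966)), (np.float64(0.558), np.float64(1.04)), (np.float64(0.598), np.float64(1.34)), (np.float64(0.638), np.float64(1.23)), (np.float64(0.678), np.float64(1.333)), (np.float64(0.717), np.float64(1.597)), (np.float64(0.758), np.float64(1.437)), (np.float64(0.797), np.float64(1.71)), (np.float64(0.838), np.float64(1.315)), (np.float64(0.877), np.float64(1.734)), (np.float64(0.917), np.float64(1.986)), (np.float64(0.956), np.float64(2.32))]
{'phase': 'check', 'base': np.float64(-0.0004757898148525095), 'q_stop': np.float64(0.32299395963730765), 'sgn': np.float64(1.0), 'peak': np.float64(2.320112782664277)} (32.3, array([576.408, -77.64 , 355.299]), array([17.77 ,  2.988, -7.855]), array([ 0.261, -3.251,  2.32 ]), 24.2)
```

The torque reached 2.3 N m and the fingers were forced open to 24 mm, so the wing stalled. I'll look before doing anything else.

```bash
python3 - <<'E'
from h import *
im,_,_=snap("side","k1");i2,_,_=snap("wrist","k1w")
t,_,_=snap("top","k1t")
a=cv2.resize(im[90:230,260:400],(400,400),interpolation=2)
cv2.imwrite("pics/v7.png",np.vstack([np.hstack([a,i2[:,120:520]]),np.hstack([cv2.resize(t[130:230,280:480],(400,200)),cv2.resize(i2[200:400,120:520],(400,200))])]))
print(st())
E
```

```text
(32.5, array([576.4  , -77.644, 355.297]), array([18.113,  2.349, -6.802]), array([ 0.296, -3.18 ,  2.293]), 24.5)
```

View pics/v7.png

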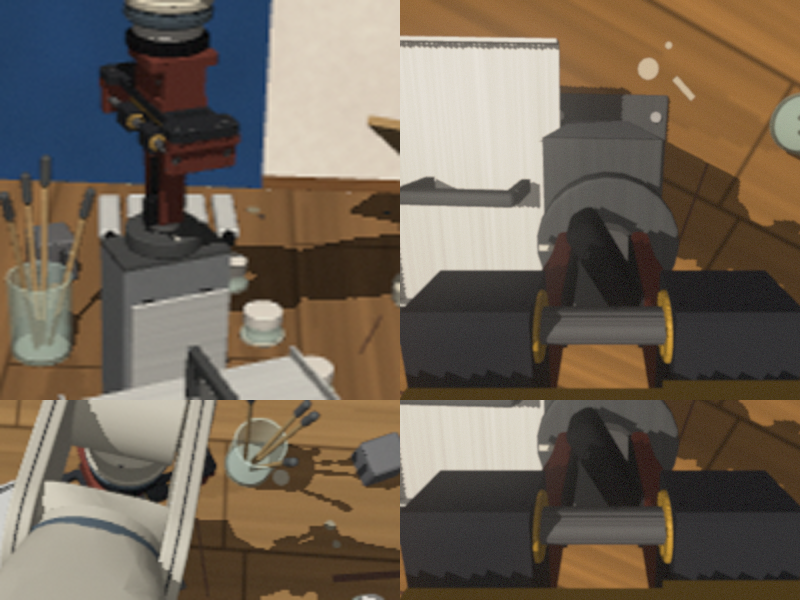

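In the wrist crop the wing lags the fingers by about 25° (its ends at about (585,215) and (620,280)). The TCP displacements put the knob's axis about 3 mm off my centre, near (574,-79). I'll back off, open and regrasp centred on that.

```bash
python3 - <<'E'
from knob import *
q=np.array(env.read_state()["qpos"]); q[5]=.45; env.move_joints(q.tolist()); print(st())
set_gripper(60); env.hold(.2); print(st())
K=[574.,-79.]
env.move_l([574,-79,354+70],rate=120); env.hold(.1)
im,p,T=snap("wrist","k2"); yaw=np.arctan2(*(R.from_quat(env.read_state()["orientation"]).as_matrix()[[1,0],0])); print("toolyaw",yaw)
m=(im.max(axis=2)<48).astype(np.uint8)
cv2.imwrite("pics/v8.png",np.hstack([im[:,120:520],cv2.cvtColor(m[:,120:520]*255,cv2.COLOR_GRAY2BGR)]))
E
```

```text
(33.0, array([576.694, -78.392, 355.142]), array([ 3.521, -5.029, -3.144]), array([-0.88 , -0.592,  0.476]), 16.4)
(34.1, array([576.396, -77.611, 355.285]), array([-0.81 ,  0.885, -0.426]), array([-0.008, -0.029, -0.01 ]), 59.9)
toolyaw 0.9700717495477598
```

View pics/v8.png

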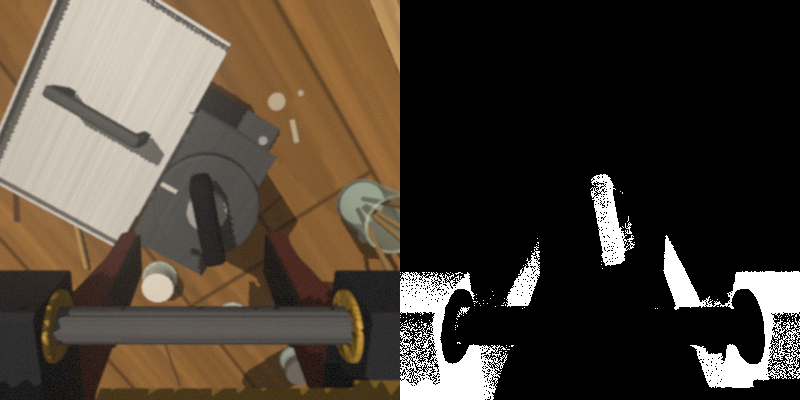

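The wing spans full-frame (322,176) to (333,262), so its yaw is about 1.10. It has returned to the screw stop. Now its centre.

```bash
python3 - <<'E'
from h import *
im=cv2.imread("pics/k2.png"); T=np.load("pics/k2.npy"); p=viewer.camera_params("wrist")
m=(im.max(axis=2)<48).astype(np.uint8); m[:165]=0;m[270:]=0;m[:,:300]=0;m[:,365:]=0
m=cv2.morphologyEx(m,cv2.MORPH_OPEN,np.ones((3,3),np.uint8)); m=cv2.morphologyEx(m,cv2.MORPH_CLOSE,np.ones((5,5),np.uint8))
c=max(cv2.findContours(m,0,1)[0],key=cv2.contourArea); r=cv2.minAreaRect(c); print(r)
b=cv2.boxPoints(r); o=np.array([onz(p,T,x,300) for x in b]); print(o, onz(p,T,r[0],300)); print(np.linalg.norm(o[1]-o[0]),np.linalg.norm(o[2]-o[1]))
# housing circle: left/right/top extremes by eye in v8: left 148?, right 261, top 152 -> z 266
g=cv2.GaussianBlur(cv2.cvtColor(im,cv2.COLOR_BGR2GRAY),(5,5),0)
h=cv2.HoughCircles(g[140:280,250:400],cv2.HOUGH_GRADIENT,1,20,param1=60,param2=12,minRadius=45,maxRadius=65)
if h is not None:
    for x,y,rr in h[0][:3]: print("housing",x+250,y+140,rr,onz(p,T,(x+250,y+140),266))
E
```

```text
((328.3564758300781, 219.10296630859375), (90.76555633544922, 24.528026580810547), 80.90972137451172)
[[ 584.114  -50.471  300.   ]
 [ 597.036  -56.578  300.   ]
 [ 572.689 -108.695  300.   ]
 [ 558.776 -102.28   300.   ]] [578.592 -78.609 300.   ]
14.29297708074437 57.523365084730436
housing 326.5 203.5 52.2 [578.289 -78.217 266.   ]
housing 325.5 223.5 64.4 [569.455 -89.929 266.   ]
housing 352.5 203.5 47.4 [593.168 -88.47  266.   ]
```

Centre is (578.2,-79), yaw 1.13, and the housing circle agrees. The earlier grip was about 5 mm off.

```bash
python3 - <<'E'
import json
from h import *
K=[578.2,-79.]; yaw=1.13
env.move_l(K+[424],rot=down(yaw),rate=100); env.move_l(K+[354],rate=80,f_stop=10); base=env.read_state()["wrist_torque"][2]
set_gripper(0); env.hold(.2); print(st(),env.read_state()["qpos"][5])
log=[];a=0
while a<.6:
    a+=.04; env.move_joints(list(env.ik(K+[354],down(yaw-a)))); env.hold(.05); s=env.read_state(); m=s["wrist_torque"][2]-base; log.append((round(a,2),round(float(m),2),round(s["width"],1)))
    if s["width"]>17 or m<-.05 or abs(m)>1: break
print(log,st())
E
```

```text
(37.3, array([578.014, -78.857, 354.318]), array([-2.538,  1.523,  5.797]), array([0.23 , 0.534, 0.281]), 13.7) 0.2843851365791646
[(0.04, 0.41, 13.7), (0.08, 0.61, 14.2), (0.12, 0.8, 15.3), (0.16, 0.82, 15.6), (0.2, 0.89, 16.3), (0.24, 1.03, 16.9)] (39.1, array([577.684, -79.361, 354.336]), array([-5.287, -2.151,  6.416]), array([-0.326,  0.786,  1.106]), 16.9)
```

The grip is centred now, but the pads are still forced open, and Fz went to +6 N when they closed, so the tips may be touching the hub. I'll regrasp 7 mm higher and go no further than about 0.8 rad past the stop.

```bash
cat > k3.py <<'E'
from h import *
def grasp(K,z,yaw):
    env.move_l(K+[z],rot=down(yaw),rate=60,f_stop=15); b=env.read_state()["wrist_torque"][2]; print("pre",st()); set_gripper(0); env.hold(.2); print("grip",st()); return b
def go(K,z,yaw,a0,a1,base,wmax=18,step=.04):
    a=a0;log=[]
    while a<a1-1e-6:
        a+=step; env.move_joints(list(env.ik(K+[z],down(yaw-a)))); env.hold(.05); s=env.read_state(); log.append((round(a,2),round(float(s["wrist_torque"][2]-base),2),round(s["width"],1),round(float(s["force"][2]),1)))
        if s["width"]>wmax: break
    print(*log,sep="\n"); print(st()); return a
E
python3 - <<'E'
from k3 import *
K=[578.2,-79.]
env.move_joints(list(env.ik(K+[354],down(1.13)))); print("back",st()); set_gripper(40); env.hold(.2); print(st())
b=grasp(K,361,1.13); go(K,361,1.13,0,.4,b)
E
```

```text
back (39.4, array([577.848, -79.15 , 354.28 ]), array([-3.67 , -1.101,  5.947]), array([-0.09 ,  0.645,  0.244]), 14.0)
(40.2, array([578.181, -78.988, 353.912]), array([ 0.477, -0.136, -0.438]), array([-0.044, -0.03 ,  0.035]), 40.2)
pre (40.5, array([578.5  , -79.012, 361.709]), array([-0.76 , -0.154,  0.773]), array([-0.045, -0.042, -0.015]), 39.9)
grip (41.2, array([578.006, -78.905, 360.922]), array([-2.232,  0.72 , -0.32 ]), array([0.096, 0.333, 0.183]), 13.5)
(0.04, 0.51, 14.0, 0.1)
(0.08, 0.72, 14.0, 1.1)
(0.12, 0.78, 14.9, 1.2)
(0.16, 0.84, 15.5, 2.0)
(0.2, 1.03, 15.9, 2.0)
(0.24, 1.08, 16.6, 2.3)
(0.28, 1.06, 17.1, 1.8)
(0.32, 1.28, 17.7, 3.3)
(0.36, 1.25, 19.0, 1.7)
(43.9, array([577.838, -79.266, 360.976]), array([-4.923, -1.253,  1.666]), array([-0.178,  0.898,  1.236]), 19.0)
```

```bash
python3 - <<'E'
from h import *
i3,_,_=snap("wrist","k3w"); print(st()); env.hold(1.5); print(st())
s=env.read_state(); M=R.from_quat(s["orientation"]).as_matrix(); print("yaw",np.arctan2(M[1,0],M[0,0]))
i1=cv2.imread("pics/k1w.png")
f=lambda i:cv2.resize(np.clip(i[190:290,250:400].astype(float)*2,0,255).astype(np.uint8),(399,266),interpolation=2)
cv2.imwrite("pics/v9.png",np.hstack([f(i1),f(i3)]))
E
```

```text
(44.0, array([577.858, -79.262, 360.991]), array([-5.728, -0.596,  1.943]), array([-0.181,  0.931,  1.194]), 18.8)
(45.5, array([577.837, -79.25 , 360.975]), array([-5.251,  0.2  ,  3.079]), array([-0.115,  0.964,  1.171]), 18.7)
yaw 0.7724332501100651
```

View pics/v9.png

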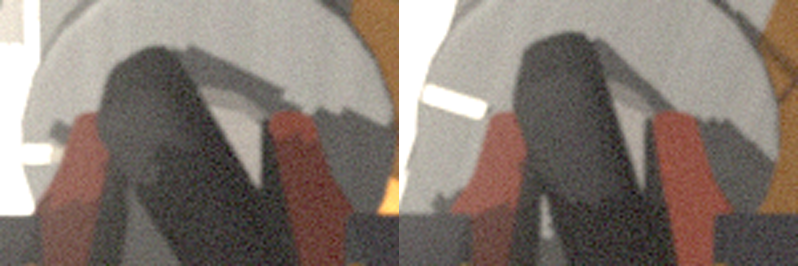

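In v9 the wing's edges lag the fingers by about 0.56 rad (left) and 0.30 rad (right). So the wing hasn't moved past about 1.07 rad while the couple was above 1 N m. I'll back off and push one wing end with closed fingers, which measures its resistance directly. It's also safe for the click, because the wing snaps away from the finger.

```bash
python3 - <<'E'
from k3 import *
print("tau",env.read_state()["tau"])
K=np.array([578.2,-79.]); w=1.12; u=np.array([np.cos(w),np.sin(w)]); n=np.array([-u[1],u[0]])
env.move_joints(list(env.ik(K.tolist()+[361],down(1.13)))); set_gripper(40); env.move_l(K.tolist()+[400],rate=120)
set_gripper(0); P=lambda d:(K+30*u+n*(7+13.5-d)).tolist()
print("closed width",env.read_state()["width"])
env.move_l(P(-12)+[400],rot=down(w),rate=120); env.move_l(P(-12)+[361],rate=80); env.hold(.2); s0=env.read_state(); print(st())
d=-8
while d<9:
    env.move_l(P(d)+[361],rate=20); env.hold(.05); s=env.read_state(); f=(s["force"]-s0["force"])[:2]; tp=s["tool_pos"][:2]-K
    fn=f@n; print(d,"Fn",round(float(fn),1),"Fu",round(float(f@u),1),"n",round(float(tp@n),1),"Mz",round(float(s["wrist_torque"][2]),2))
    if fn>25: break
    d+=1
E
```

```text
tau [ -0.428 -47.456 -31.192   0.958  -1.635   1.194]
closed width 0.7036066370420435
(49.1, array([562.269, -37.868, 361.576]), array([-0.575, -0.499, -0.449]), array([-0.009, -0.016, -0.031]), 0.6)
-8 Fn -0.2 Fu 1.5 n 28.4 Mz 0.03
-7 Fn -0.8 Fu -0.1 n 27.5 Mz -0.01
-6 Fn 0.3 Fu 1.0 n 26.5 Mz -0.01
-5 Fn 0.5 Fu 1.6 n 25.5 Mz -0.03
-4 Fn -0.4 Fu 0.8 n 24.5 Mz 0.02
-3 Fn -0.3 Fu 1.6 n 23.5 Mz 0.02
-2 Fn -0.2 Fu 0.7 n 22.5 Mz -0.02
-1 Fn -0.1 Fu 1.2 n 21.5 Mz -0.05
0 Fn -0.3 Fu 0.7 n 20.5 Mz -0.05
1 Fn -0.6 Fu 1.1 n 19.5 Mz 0.02
2 Fn 0.7 Fu 1.0 n 18.5 Mz -0.01
3 Fn -0.3 Fu 0.7 n 17.5 Mz 0.0
4 Fn 3.3 Fu 2.5 n 17.0 Mz 0.0
5 Fn 7.2 Fu 1.9 n 16.5 Mz -0.04
6 Fn 9.0 Fu 0.7 n 16.1 Mz -0.04
7 Fn 13.7 Fu 1.7 n 15.7 Mz -0.09
8 Fn 15.7 Fu 1.9 n 15.2 Mz -0.11
```

```bash
python3 - <<'E'
from k3 import *
K=np.array([578.2,-79.]); w=1.12; u=np.array([np.cos(w),np.sin(w)]); n=np.array([-u[1],u[0]]); P=lambda d:(K+30*u+n*(7+13.5-d)).tolist()
d=9
while d<18:
    env.move_l(P(d)+[361],rate=20); env.hold(.1); s=env.read_state(); f=s["force"][:2]; tp=s["tool_pos"][:2]-K
    fn=f@n; print(d,"Fn",round(float(fn),1),"Fu",round(float(f@u),1),"n",round(float(tp@n),1),"u",round(float(tp@u),1),"Mz",round(float(s["wrist_torque"][2]),2))
    if fn>32: break
    d+=1
snap("wrist","k4w")
E
```

```text
9 Fn 18.9 Fu 1.3 n 14.9 u 30.3 Mz -0.18
10 Fn 20.7 Fu 1.8 n 14.4 u 30.4 Mz -0.09
11 Fn 25.3 Fu 2.1 n 14.0 u 30.4 Mz -0.17
12 Fn 28.4 Fu 3.7 n 13.6 u 30.5 Mz -0.21
13 Fn 29.7 Fu 2.7 n 13.2 u 30.5 Mz -0.23
14 Fn 33.5 Fu 2.7 n 12.8 u 30.6 Mz -0.25
```

```bash
python3 - <<'E'
from k3 import *
K=np.array([578.2,-79.]); w=1.12; u=np.array([np.cos(w),np.sin(w)]); n=np.array([-u[1],u[0]]); P=lambda d:(K+30*u+n*(7+13.5-d)).tolist()
i4=cv2.imread("pics/k4w.png")
env.move_l(P(-12)+[361],rate=60); env.move_l(P(-12)+[424],rate=120)
yaw=.97; env.move_l(K.tolist()+[424],rot=down(yaw),rate=120); set_gripper(60); env.hold(.1)
im,p,T=snap("wrist","k5")
m=(im.max(axis=2)<48).astype(np.uint8); m[:165]=0;m[270:]=0;m[:,:300]=0;m[:,365:]=0
m=cv2.morphologyEx(m,cv2.MORPH_OPEN,np.ones((3,3),np.uint8)); m=cv2.morphologyEx(m,cv2.MORPH_CLOSE,np.ones((5,5),np.uint8))
c=max(cv2.findContours(m,0,1)[0],key=cv2.contourArea); r=cv2.minAreaRect(c); b=cv2.boxPoints(r); o=np.array([onz(p,T,x,300)[:2] for x in b]); print(r,o.mean(0))
e=max((o[1]-o[0],o[2]-o[1]),key=np.linalg.norm); print("wing yaw",np.arctan2(e[1],e[0])%np.pi, "len",np.linalg.norm(e))
# oblique close view: from +n side, look dir ~60deg from vertical
q=down(2.016); best=R.from_quat(q)*R.from_euler('y',-.75)
M=best.as_matrix(); 
if M[:,2]@np.array([np.cos(2.016),np.sin(2.016),0])>0: best=R.from_quat(q)*R.from_euler('y',.75); M=best.as_matrix()
c=viewer.camera_params("wrist")["tool_from_camera"]; look=-(M@c[:3,:3])[:,2]; cam=np.array([K[0],K[1],285])-look*240
try:
    tp=cam-M@c[:3,3]; print(look,tp); env.move_l([tp[0],tp[1],500],rate=150); env.reach(tp.tolist(),best.as_quat()); env.hold(.2); i6,_,_=snap("wrist","k6")
except env.IKError as e: print("ik",e); i6=im
f=lambda i,y0,y1,x0,x1:cv2.resize(np.clip(i[y0:y1,x0:x1].astype(float)*1.6,0,255).astype(np.uint8),(400,300),interpolation=2)
cv2.imwrite("pics/v10.png",np.vstack([np.hstack([f(i4,150,300,220,420),f(im,150,300,230,430)]),np.hstack([f(i6,100,325,170,470),f(cv2.imread("pics/k2.png"),150,300,230,430)])]))
print(st())
E
```

```text
((323.77685546875, 222.3740234375), (90.41352844238281, 23.823923110961914), 80.78897094726562) [578.334 -79.38 ]
wing yaw 1.131880872272855 len 57.80305122844825
[ 0.365 -0.766 -0.529] [537.434   8.064 400.211]
(61.4, array([537.865,   7.43 , 400.962]), array([-0.907,  0.291, -0.412]), array([ 0.294, -0.034,  0.031]), 60.1)
```

View pics/v10.png

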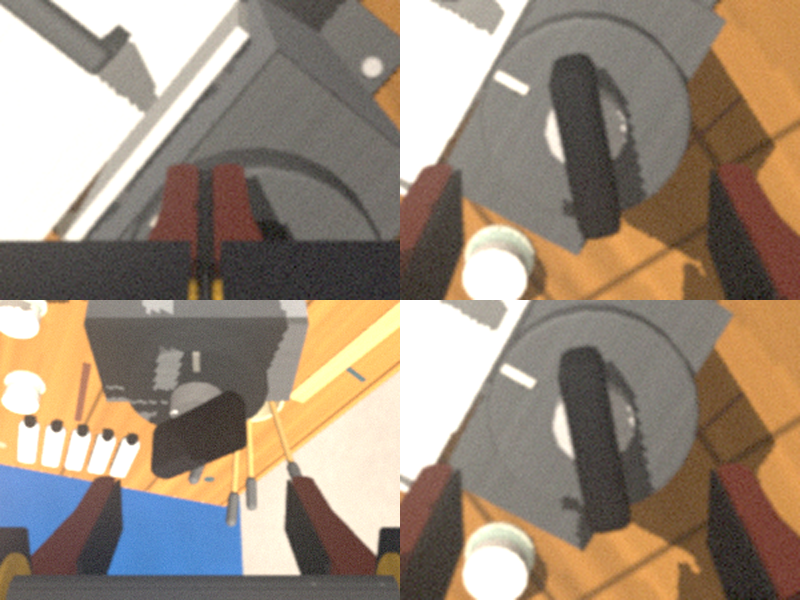

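All four crops show the wing clear of everything. Its yaw is 1.132, unchanged after 0.77 N m, so this is a rigid stop and the clutch isn't slipping. As a test, I'll turn back counter-clockwise a little to see whether it is free, then approach the stop again.

```bash
python3 - <<'E'
from k3 import *
K=[578.3,-79.3]
env.reach(K+[430],down(1.13)); b=grasp(K,357,1.132)
go(K,357,1.132,0,-.6,b) if 0 else None
a=0
for a in (-.1,-.2,-.4,-.6):
    env.move_joints(list(env.ik(K+[357],down(1.132-a)))); env.hold(.1); s=env.read_state(); print("ccw",a,round(float(s["wrist_torque"][2]-b),3),s["force"],round(s["width"],1))
go(K,357,1.132,-.6,.1,b,wmax=15,step=.1)
E
```

```text
pre (63.6, array([578.502, -79.352, 357.455]), array([-0.322,  0.123, -0.323]), array([-0.036, -0.056, -0.001]), 59.6)
grip (64.6, array([577.991, -79.163, 356.974]), array([-3.431,  2.067,  3.088]), array([0.198, 0.643, 0.246]), 13.8)
ccw -0.1 0.063 [-3.495  2.72   3.871] 13.8
ccw -0.2 0.103 [-5.527  1.748  4.074] 13.6
ccw -0.4 0.009 [-7.076  3.19   5.133] 13.8
ccw -0.6 0.009 [-10.154   3.491   7.19 ] 13.4
(-0.5, -0.05, 13.8, 5.8)
(-0.4, -0.07, 13.9, 6.1)
(-0.3, -0.08, 13.7, 5.2)
(-0.2, -0.08, 13.4, 4.1)
(-0.1, -0.12, 14.0, 4.2)
(-0.0, 0.23, 13.6, 2.9)
(0.1, 0.7, 14.5, 3.7)
(68.2, array([577.976, -79.27 , 356.993]), array([-5.077,  1.874,  3.7  ]), array([0.208, 0.904, 0.701]), 14.5)
```

```bash
python3 - <<'E'
from h import *
s=campose("side")
for dz in (-3,0,3,6,10):
    print(dz,[proj(*s,S+XA*-3+YA*y+[0,0,25+dz]).round(1).tolist() for y in (50,-50)])
print("slot tops",[proj(*s,S+YA*y+[0,0,26]).round(1).tolist() for y in (37,30,23,-23,-30,-37)],"bottoms",[proj(*s,S+YA*y).round(1).tolist() for y in (30,-30)])
# current actual: unload, open, retreat up and look
env.move_joints(list(env.ik([578.3,-79.3,357],down(1.132)))); set_gripper(40); env.move_l([578.3,-79.3,430],rate=150)
env.move_l([500,-200,520],rate=250)
env.hold(.1); im,_,_=snap("side","h2"); cv2.imwrite("pics/v11.png",cv2.resize(im[165:265,290:390],(600,600),interpolation=2))
E
```

```text
-3 [[304.9, 197.9], [338.5, 191.3]]
0 [[304.9, 196.9], [338.6, 190.4]]
3 [[304.9, 195.9], [338.6, 189.4]]
6 [[304.9, 195.0], [338.6, 188.5]]
10 [[304.9, 193.7], [338.7, 187.2]]
slot tops [[309.0, 195.2], [311.4, 194.7], [313.7, 194.3], [329.2, 191.3], [331.5, 190.8], [333.8, 190.4]] bottoms [[311.3, 203.0], [331.3, 199.0]]
```

View pics/v11.png

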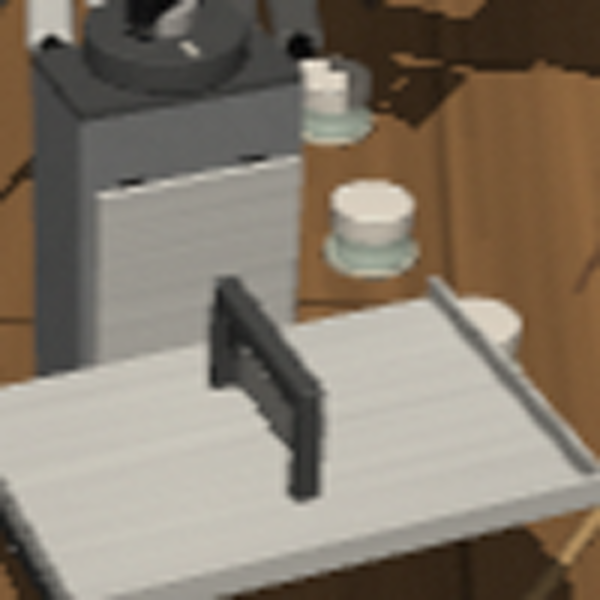

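The plate's top edge is at about (306,196.7) to (340,191.2), which matches dz between 0 and -3 mm, and the slot tops show just above it. The tray is home. The lateral forces while turning put the true axis nearer (576.6,-81). I'll regrasp there and wind on, keeping the pads under 0.8 rad past the stop.

```bash
python3 - <<'E'
from k3 import *
K=[576.6,-81.]
env.reach(K+[430],down(1.13)); b=grasp(K,359,1.132)
for a in (-.3,-.6,-.9):
    env.move_joints(list(env.ik(K+[359],down(1.132-a)))); env.hold(.1); s=env.read_state(); print("ccw",a,round(float(s["wrist_torque"][2]-b),3),s["force"],s["tool_pos"],round(s["width"],1))
go(K,359,1.132,-.9,0,b,wmax=15,step=.15)
go(K,359,1.132,0,.72,b,wmax=25,step=.06); print(env.read_state()["tau"])
E
```

```text
pre (72.7, array([576.813, -81.028, 359.457]), array([ 0.47 ,  0.281, -0.396]), array([-0.076, -0.045, -0.014]), 39.9)
grip (73.4, array([576.741, -81.038, 359.158]), array([ 0.747, -0.485,  0.135]), array([-0.137, -0.147,  0.236]), 13.7)
ccw -0.3 0.047 [ 0.84  -0.992  1.656] [576.671 -81.042 359.144] 13.9
ccw -0.6 0.046 [-0.758 -1.32   2.334] [576.568 -81.041 359.098] 13.5
ccw -0.9 0.033 [-2.257 -1.028  3.775] [576.493 -81.08  359.104] 13.6
(-0.75, -0.06, 14.0, 4.8)
(-0.6, 0.01, 13.7, 4.8)
(-0.45, -0.01, 13.8, 5.2)
(-0.3, -0.06, 13.9, 4.5)
(-0.15, -0.01, 13.7, 3.8)
(0.0, 0.07, 13.2, 4.4)
(76.8, array([576.771, -81.028, 359.096]), array([-0.799, -1.073,  4.45 ]), array([-0.24 , -0.026,  0.052]), 13.2)
(0.06, 0.6, 14.3, 5.0)
(0.12, 0.78, 14.8, 5.6)
(0.18, 0.97, 15.6, 5.2)
(0.24, 1.06, 16.5, 6.2)
(0.3, 1.14, 17.5, 5.3)
(0.36, 1.28, 18.8, 6.0)
(0.42, 1.31, 19.7, 6.6)
(0.48, 1.35, 21.2, 5.5)
(0.54, 1.8, 22.0, 6.3)
(0.6, 1.39, 24.5, 4.5)
(0.66, 1.96, 25.2, 6.6)
(80.1, array([576.898, -80.004, 359.166]), array([1.122, 4.476, 6.613]), array([ 1.021, -0.276,  1.95 ]), 25.2)
[ -5.103 -45.241 -26.604  -0.806   0.039   1.956]
```

The stop is rigid even with a centred grip. In v10 there is a small dark spot beside the wing's lower end at full-frame pixel (315,254), on the clockwise side. I'll enlarge it in two pictures, plus a fresh oblique one.

```bash
python3 - <<'E'
from k3 import *
K=[576.6,-81.]
env.move_joints(list(env.ik(K+[359],down(1.132)))); set_gripper(60); env.move_l(K+[440],rate=150)
p=viewer.camera_params("wrist"); T5=np.load("pics/k5.npy"); Tk=np.load("pics/knobtop.npy")
X=onz(p,T5,(315,254),268); px=proj(p,Tk,X); print(X,px)
# new view: rotated by pi (camera on other side), looking at the -u end
im=None
yaw=1.132-1.6
q=down(yaw); c=p["tool_from_camera"]; 
for tilt in (-.35,.35):
    r=R.from_quat(q)*R.from_euler('y',tilt); M=r.as_matrix(); look=-(M@c[:3,:3])[:,2]; print(tilt,look)
    if look[2]>-.9:
        tp=X-look*210-M@c[:3,3]; print(tp)
        try: env.move_l([tp[0],tp[1],max(tp[2],440)],rot=r.as_quat(),rate=150); env.move_l(tp.tolist(),rate=150) ; env.hold(.1); im,_,T=snap("wrist","k7"); print(proj(p,T,X))
        except env.IKError as e: print("ik",e)
def f(i,cx,cy,h):
    cx=int(min(max(cx,h),640-h));cy=int(min(max(cy,h),400-h)); return cv2.resize(np.clip(i[cy-h:cy+h,cx-h:cx+h].astype(float)*2.2,0,255).astype(np.uint8),(266,266),interpolation=2)
L=[f(cv2.imread("pics/k5.png"),322,230,45),f(cv2.imread("pics/knobtop.png"),px[0],px[1],45)]
if im is not None: x=proj(p,T,X); L.append(f(im,x[0],x[1],70))
cv2.imwrite("pics/v12.png",np.hstack(L))
E
```

```text
[ 553.971 -103.751  268.   ] [293.953 219.782]
-0.35 [-0.514  0.26  -0.818]
[ 577.111 -116.271  387.067]
[321.043 198.766]
0.35 [ 0.077 -0.039 -0.996]
```

View pics/v12.png

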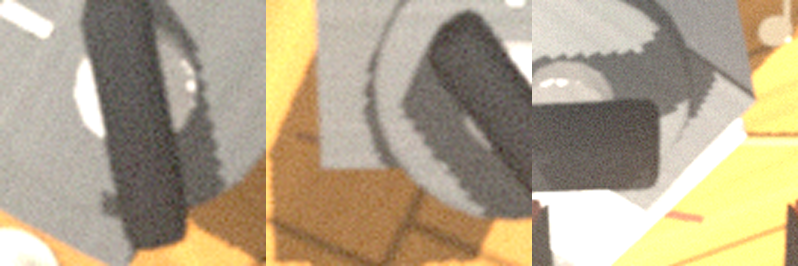

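The first and second crops show only shadow at that spot, and there is no pin in the third. So nothing visible blocks the wing. Next I'll try a fast approach to the stop, then turning while lifting or pressing, to see whether the lock depends on speed or vertical load.

```bash
python3 - <<'E'
from k3 import *
K=[576.6,-81.]
def rd(t): s=env.read_state(); print(t,round(float(s["wrist_torque"][2]),2),s["force"],round(s["width"],1),round(s["time_s"],1))
env.move_l(K+[440],rot=down(1.132),rate=200); b=grasp(K,362,1.132)
env.move_joints(list(env.ik(K+[362],down(1.132+.8)))); rd("ccw.8")
env.move_joints(list(env.ik(K+[362],down(1.132-.3)))); rd("fast .3"); env.hold(.3); rd("hold")
for dz in (3,6,0,-4,-8):
    env.move_joints(list(env.ik(K+[362+dz],down(1.132-.3)))); env.hold(.15); rd(f"dz{dz}")
env.move_joints(list(env.ik(K+[362],down(1.132)))); rd("back")
E
```

```text
pre (88.0, array([576.797, -81.051, 362.439]), array([ 0.299, -0.434,  0.686]), array([-0.026, -0.115, -0.07 ]), 59.9)
grip (89.0, array([576.697, -81.06 , 362.004]), array([ 1.273, -0.389, -0.698]), array([-0.148, -0.285,  0.173]), 13.7)
ccw.8 0.02 [-0.558 -1.768 -0.174] 13.7 89.7
fast .3 1.01 [-1.691  0.359  0.91 ] 18.0 90.8
hold 1.06 [0.514 1.472 1.767] 17.5 91.1
dz3 1.05 [  5.567   0.219 -15.689] 17.8 91.5
dz6 0.61 [ 10.262  -0.003 -29.017] 18.6 91.9
dz0 0.69 [0.068 2.146 3.697] 18.8 92.3
dz-4 0.73 [-8.693  4.006 25.418] 18.6 92.7
dz-8 0.66 [-11.441   4.448  34.529] 18.7 93.1
back 0.27 [  4.377   0.392 -11.185] 13.6 93.5
```

Neither speed nor vertical load matters. The pad grip also can't apply more torque. Next I'll use the open gripper as a wrench: the sides of both fingers push opposite ends of the wing as a pure couple, and the wing is free to snap ahead.

```bash
python3 - <<'E'
from k3 import *
K=[576.6,-81.]
set_gripper(40); env.move_l(K+[440],rate=200); set_gripper(36)
y0=1.15+1.3+np.pi/2-np.pi
env.move_l(K+[440],rot=down(y0),rate=200); hit=env.move_l(K+[358],rate=80,f_stop=12); print(hit,st())
b=env.read_state()["wrist_torque"][2]; a=0; c=None
while a<1.2 and not hit:
    a+=.05; env.move_joints(list(env.ik(K+[358],down(y0-a)))); env.hold(.04); s=env.read_state(); m=s["wrist_torque"][2]-b
    print(round(a,2),round(float(m),2),round(s["width"],1),s["force"].round(1),round(float(s["qpos"][5]),3))
    if c is None and m>.12: c=a
    if c is not None and (m<.05 or a>c+.5): break
    if m>4: break
print(st())
E
```

```text
False (96.5, array([576.92 , -81.049, 358.615]), array([-0.279,  0.947,  0.154]), array([0.021, 0.007, 0.002]), 35.9)
0.05 0.0 36.1 [-0.3  0.3 -0.5] 0.58
0.1 -0.01 36.0 [ 0.  -0.7 -0.9] 0.63
0.15 0.03 35.9 [ 0.  -0.4  0.3] 0.679
0.2 -0.03 36.0 [ 0.6 -0.  -0.5] 0.729
0.25 0.03 36.0 [ 0.7 -0.7  0.2] 0.779
0.3 0.02 35.9 [ 0.  -0.4 -0.3] 0.829
0.35 0.02 35.7 [-0.4 -0.5 -0.5] 0.879
0.4 -0.04 36.2 [-0.5 -0.1  1. ] 0.929
0.45 0.0 36.2 [ 0.7  0.2 -0.2] 0.979
0.5 0.44 36.5 [0.9 0.8 0.3] 1.029
0.55 0.94 36.1 [-0.4  0.6  0.7] 1.079
0.6 1.52 36.4 [-0.6  0.4  1.1] 1.129
0.65 1.98 36.2 [-1.7  1.7  2.5] 1.179
0.7 2.45 36.4 [-2.5  1.6  2.3] 1.229
0.75 2.99 36.5 [-4.4  3.5  4.3] 1.279
0.8 3.51 36.6 [-3.6  3.7  4.3] 1.329
0.85 -0.03 35.6 [-0.7  0.1  1. ] 1.384
(101.5, array([577.042, -81.394, 357.935]), array([-0.717,  0.115,  1.016]), array([ 0.005, -0.013, -0.03 ]), 35.6)
```

The wrench worked: torque climbed steadily to 3.5 N m (not 0.3), then dropped to 0 at once, which is one click. I'll lift away, measure the wing's yaw (about 0.36 expected), and find the pots again.

```bash
python3 - <<'E'
from k3 import *
K=[576.6,-81.]
env.move_l(K+[424],rate=120); env.hold(.1)
im,p,T=snap("wrist","k8")
m=(im.max(axis=2)<48).astype(np.uint8); m[:150]=0;m[275:]=0;m[:,:270]=0;m[:,385:]=0
m=cv2.morphologyEx(m,cv2.MORPH_OPEN,np.ones((3,3),np.uint8)); m=cv2.morphologyEx(m,cv2.MORPH_CLOSE,np.ones((5,5),np.uint8))
for c in cv2.findContours(m,0,1)[0]:
    if cv2.contourArea(c)<600: continue
    r=cv2.minAreaRect(c); b=cv2.boxPoints(r); o=np.array([onz(p,T,x,300)[:2] for x in b]); e=max((o[1]-o[0],o[2]-o[1]),key=np.linalg.norm); print(r,o.mean(0),"yaw",np.arctan2(e[1],e[0])%np.pi,"len",np.linalg.norm(e))
env.reach([440,-120,480],down(1.45)); env.hold(.1)
t,pt,Tt=snap("top","pots_t")
hsv=cv2.cvtColor(t,cv2.COLOR_BGR2HSV); m=((hsv[...,1]<50)&(hsv[...,2]>165)).astype(np.uint8)
for c in cv2.findContours(m,0,1)[0]:
    (x,y),r=cv2.minEnclosingCircle(c)
    if 7<r<15: print("white",round(x),round(y),round(r,1),cv2.contourArea(c),onz(pt,Tt,(x,y),38)[:2])
print(st()[0])
E
```

```text
((325.8287658691406, 216.876708984375), (90.23872375488281, 22.003734588623047), 69.44395446777344) [579.368 -83.121] yaw 0.3814396421253865 len 56.62170110311019
white 536 350 13.8 7.5 [ 214.772 -627.355]
white 380 263 7.1 89.5 [ 414.923 -206.477]
white 478 242 7.1 90.0 [ 492.94  -478.955]
white 66 194 8.4 181.5 [548.888 707.639]
white 66 172 7.9 58.0 [613.993 719.997]
white 74 156 8.3 169.5 [667.353 707.468]
white 75 134 8.3 165.5 [733.727 720.487]
103.8
```

The wing's yaw is 0.381, so it slipped about 0.77 rad: exactly one click. Now I'll hover over each pot. One seems to have been knocked from (464,236) to about (478,242).

```bash
cat > pots.py <<'E'
from h import *
def lids(im,p,T,near,rad=70):
    hsv=cv2.cvtColor(cv2.GaussianBlur(im,(3,3),0),cv2.COLOR_BGR2HSV); m=((hsv[...,1]<45)&(hsv[...,2]>105)).astype(np.uint8); m[262:]=0
    m=cv2.morphologyEx(m,cv2.MORPH_OPEN,np.ones((5,5),np.uint8)); out=[]
    for c in cv2.findContours(m,0,1)[0]:
        A=cv2.contourArea(c)
        if A<300: continue
        (x,y),r=cv2.minEnclosingCircle(c); X=onz(p,T,(x,y),38)[:2]; rm=np.linalg.norm(onz(p,T,(x+r,y),38)[:2]-X)
        if np.linalg.norm(X-near)<rad: out.append((X.round(1),round(rm,1),round(A/(np.pi*r*r),2),(round(x),round(y),round(r,1))))
    return out
def hover(xy,z=330):
    yaw=np.arctan2(xy[1],xy[0])+np.pi/2; env.reach([xy[0],xy[1],z],down(yaw)); env.hold(.15); return yaw
E
python3 - <<'E'
from pots import *
set_gripper(75); L=[]
for i,xy in enumerate([(413,-200),(464,-320),(495,-470)]):
    hover(xy); im,p,T=snap("wrist",f"pot{i}"); o=lids(im,p,T,np.array(xy)); print(xy,o)
    v=im.copy()
    for _,_,_,(x,y,r) in o: cv2.circle(v,(x,y),int(r),(0,0,255),1)
    L.append(v[60:326,187:453])
cv2.imwrite("pics/v13.png",np.hstack(L)); print(st()[0])
E
```

```text
(413, -200) [(array([ 416.4, -195.2]), np.float64(24.9), 0.89, (322, 167, 23.4))]
(464, -320) [(array([ 470.2, -317.8]), np.float64(24.8), 0.89, (328, 168, 23.4))]
(495, -470) [(array([ 496., -473.]), np.float64(24.8), 0.88, (327, 175, 23.3))]
107.2
```

View pics/v13.png

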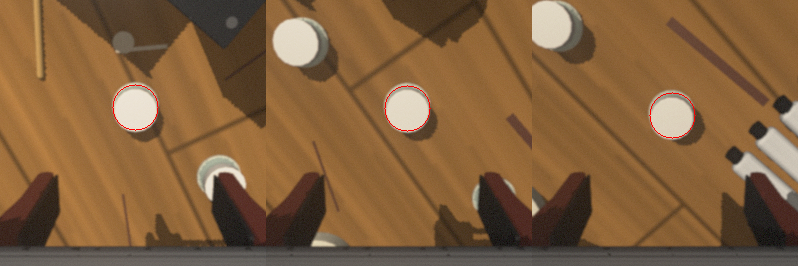

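Each lid is circled cleanly: (322,167), (328,168) and (327,175). More white discs show at the edges, so I'll project those to check for a fourth pot.

```bash
python3 - <<'E'
from pots import *
p=viewer.camera_params("wrist")
for f,q in [("pot0",(410,240)),("pot1",(221,102)),("pot1",(411,258)),("pot1",(251,302)),("pot2",(207,85))]:
    print(f,q,onz(p,np.load(f"pics/{f}.npy"),q,38)[:2])
t,pt,Tt=snap("top","pots_t2"); hsv=cv2.cvtColor(t,cv2.COLOR_BGR2HSV); m=((hsv[...,1]<50)&(hsv[...,2]>140)).astype(np.uint8)
for c in cv2.findContours(m,0,1)[0]:
    (x,y),r=cv2.minEnclosingCircle(c)
    if 6<r<17 and x>290: print("white",round(x),round(y),round(r,1),cv2.contourArea(c),onz(pt,Tt,(x,y),38)[:2])
E
```

```text
pot0 (410, 240) [ 469.381 -312.942]
pot1 (221, 102) [ 419.408 -201.234]
pot1 (411, 258) [ 489.8   -457.044]
pot1 (251, 302) [ 305.984 -398.653]
pot2 (207, 85) [ 471.38  -324.426]
white 629 384 7.9 37.0 [ 146.825 -867.092]
white 376 264 9.5 251.0 [ 412.812 -195.894]
white 420 248 10.1 256.0 [ 465.696 -316.754]
white 474 243 10.8 282.5 [ 488.879 -469.101]
white 513 210 11.0 125.0 [ 589.942 -580.582]
white 516 196 15.2 212.0 [ 632.896 -590.905]
white 404 156 14.7 197.5 [ 731.042 -263.506]
white 412 141 6.8 3.0 [ 781.472 -288.989]
```

There are three pots; the other disc is the tape ring. Now pick and place.

```bash
cat > pp.py <<'E'
from pots import *
bar=np.array([523.2,27.])
def place(xy,slot):
    hover(xy,180); xy=list(xy); hit=env.move_l(xy+[85],rate=90,f_stop=10); set_gripper(30); s=env.read_state(); print("picked",hit,s["width"],round(s["time_s"],1))
    if s["width"]<44: return False
    env.move_l(xy+[420],rate=220); T=(bar+XA[:2]*slot[0]+YA[:2]*slot[1]).tolist()
    env.move_l(T+[420],rot=down(XY+np.pi),rate=250); env.move_l(T+[225],rate=150); env.hold(.2); print("held",env.read_state()["width"],st()[2])
    h=env.move_l(T+[186],rate=25,f_stop=4); print("down",h,st()[1])
    set_gripper(66); env.hold(.1); z=env.read_state()["tool_pos"][2]; env.move_l(T+[z+60],rate=100); env.move_l(T+[400],rate=220); print(st()[0]); return True
E
python3 - <<'E'
from pp import *
print(place((495,-471),(20,-63)))
im,p,T=snap("wrist","pl1"); print(lids(im,p,T,bar,400))
E
```

```text
picked False 49.35839484517497 109.8
held 49.240940220544225 [ 0.288 -0.451 -1.373]
down True [475.167 -18.35  195.584]
118.3
True
[(array([531.7,  31.6]), np.float64(177.2), 0.61, (383, 147, 144.0))]
```

```bash
python3 - <<'E'
from pp import *
for xy,slot in (((470,-317),(20,63)),((415.5,-196),(-46,-63))):
    hover(xy); im,p,T=snap("wrist","c"); o=lids(im,p,T,np.array(xy)); print(o)
    if o: xy=tuple(float(v) for v in np.array(xy)*.5+o[0][0]*.5) if np.linalg.norm(o[0][0]-xy)<6 else tuple(o[0][0].tolist())
    print(xy,place(xy,slot))
    if not o: break
q=(bar-XA[:2]*40).tolist(); env.reach(q+[440],down(XY+np.pi)); env.hold(.2); im,p,T=snap("wrist","final_w"); env.reach([420,-150,480],down(1.2)); i2,_,_=snap("side","final_s")
cv2.imwrite("pics/v14.png",np.hstack([im[:,120:520],cv2.resize(i2[160:280,280:400],(400,400),interpolation=2)])); print(st())
E
```

```text
[(array([ 471.8, -318.1]), np.float64(25.0), 0.88, (325, 173, 23.4))]
picked False 49.46558232731482 122.1
held 49.52874230880642 [-0.     0.592 -1.417]
down True [588.47   36.646 195.665]
130.3
(470.9, -317.55) True
[(array([ 416.2, -195. ]), np.float64(24.9), 0.9, (323, 172, 23.5))]
picked False 49.27302099184267 134.1
held 49.73322762985442 [-0.027 -0.461 -1.473]
down True [446.368  41.026 192.74 ]
141.9
(415.85, -195.5) True
(143.5, array([ 420.345, -149.265,  479.736]), array([ 0.259, -0.035,  0.179]), array([-0.059, -0.084,  0.01 ]), 66.0)
```

I've used all 16 picture views, so the last check is numeric: Hough circles for the lids on the tray, and the wing's yaw once more.

```bash
python3 - <<'E'
from pp import *
p=viewer.camera_params("wrist"); im=cv2.imread("pics/final_w.png"); T=np.load("pics/final_w.npy")
g=cv2.medianBlur(cv2.cvtColor(im,cv2.COLOR_BGR2GRAY),3)
exp=[(20,-63),(20,63),(-46,-63)]
for s in exp: X=bar+XA[:2]*s[0]+YA[:2]*s[1]; print("expected px",proj(p,T,[*X,151]).round(0))
h=cv2.HoughCircles(g,cv2.HOUGH_GRADIENT,1,25,param1=60,param2=14,minRadius=20,maxRadius=36)
for x,y,r in (h[0] if h is not None else []):
    X=onz(p,T,(x,y),151)[:2]-bar; 
    if abs(X@XA[:2])<110 and abs(X@YA[:2])<130: print("circle",x,y,r,"tray xy",X@XA[:2],X@YA[:2])
# tray front rim rows: compare with before via side picture corners
s=campose("side"); a=cv2.imread("pics/h2.png").astype(int); b=cv2.imread("pics/final_s.png").astype(int)
d=np.abs(a-b).sum(2)>90; ys,xs=np.where(d[185:280,280:400]); print("changed px in tray area",len(ys))
rows=[(c,[int(np.argmax(np.diff(i[235:285,c].sum(1)*-1)))+235 for i in (a,b)]) for c in (315,335,355,375)]; print("front-rim lower edge rows before/after",rows)
print("plate top edge rows",[(c,[int(np.argmax(np.diff(i[180:205,c].sum(1))))+180 for i in (a,b)]) for c in (318,322,326)])
K=[576.6,-81.]; env.reach(K+[424],down(y:=.95)); env.hold(.1); im,_,T=snap("wrist","k9")
m=(im.max(axis=2)<48).astype(np.uint8); m[:150]=0;m[265:]=0;m[:,:270]=0;m[:,385:]=0
m=cv2.morphologyEx(cv2.morphologyEx(m,cv2.MORPH_OPEN,np.ones((3,3),np.uint8)),cv2.MORPH_CLOSE,np.ones((5,5),np.uint8))
c=max(cv2.findContours(m,0,1)[0],key=cv2.contourArea); o=np.array([onz(p,T,x,300)[:2] for x in cv2.boxPoints(cv2.minAreaRect(c))]); e=max((o[1]-o[0],o[2]-o[1]),key=np.linalg.norm); print("wing yaw",np.arctan2(e[1],e[0])%np.pi)
t,pt,Tt=snap("top","end_t"); print(st())
E
```

```text
expected px [267. 228.]
expected px [382. 228.]
expected px [265. 168.]
circle 264.5 167.5 20.7 tray xy -47.00770399689979 -63.20306149894025
circle 271.5 226.5 23.8 tray xy 18.24434042121651 -58.32367999557083
circle 381.5 230.5 21.6 tray xy 22.826922702910352 62.126195387367346
circle 417.5 284.5 26.6 tray xy 88.25461197028032 106.0314698968937
changed px in tray area 1149
front-rim lower edge rows before/after [(315, [266, 266]), (335, [261, 261]), (355, [256, 257]), (375, [252, 252])]
plate top edge rows [(318, [194, 194]), (322, [193, 193]), (326, [192, 192])]
wing yaw 1.6484863302315331
(144.4, array([575.933, -81.609, 425.124]), array([-0.431,  0.03 , -0.104]), array([-0.044, -0.051,  0.027]), 66.0)
```

Lids and tray edges are where they should be. The wing reading of 1.65 was taken from a different tool yaw than before, so the segmentation is suspect. I'll repeat it at the k8 pose.

```bash
python3 - <<'E'
from h import *
p=viewer.camera_params("wrist")
def wing(im,T,tag):
    m=(im.max(axis=2)<48).astype(np.uint8); m[:150]=0;m[275:]=0;m[:,:270]=0;m[:,385:]=0
    m=cv2.morphologyEx(cv2.morphologyEx(m,cv2.MORPH_OPEN,np.ones((3,3),np.uint8)),cv2.MORPH_CLOSE,np.ones((5,5),np.uint8))
    for c in cv2.findContours(m,0,1)[0]:
        if cv2.contourArea(c)<400: continue
        o=np.array([onz(p,T,x,300)[:2] for x in cv2.boxPoints(cv2.minAreaRect(c))]); d=sorted((o[1]-o[0],o[2]-o[1]),key=np.linalg.norm); print(tag,o.mean(0),"yaw",np.arctan2(d[1][1],d[1][0])%np.pi,[np.linalg.norm(v).round(1) for v in d])
wing(cv2.imread("pics/k9.png"),np.load("pics/k9.npy"),"k9")
env.move_l([576.6,-81,424],rot=down(.03),rate=100); set_gripper(40); env.hold(.1); im,_,T=snap("wrist","k10"); wing(im,T,"k10")
wing(cv2.imread("pics/k8.png"),np.load("pics/k8.npy"),"k8")
d=cv2.absdiff(cv2.imread("pics/k8.png"),im)[150:260,270:385]; print("mean diff k8/k10",d.mean())
E
```

```text
k9 [578.191 -80.487] yaw 1.6484863302315331 [np.float64(16.6), np.float64(54.7)]
k10 [580.519 -89.3  ] yaw 1.6005978615249683 [np.float64(19.1), np.float64(37.7)]
k8 [579.368 -83.121] yaw 0.3814396421253865 [np.float64(12.9), np.float64(56.6)]
mean diff k8/k10 22.669696969696968
```

The wing really is at 1.65 now. With only about 0.05 N m resisting, something brushed it counter-clockwise while the pots were being carried or placed, which backs the screw off without changing the clutch. I'll turn it gently back to the stop, which should be at yaw 0.38 if there was exactly one click, and stop far below the slip torque.

```bash
python3 - <<'E'
from h import *
K=[576.6,-81.]; Y=1.648
set_gripper(40); env.move_l(K+[424],rot=down(Y),rate=150); print(env.move_l(K+[360],rate=80,f_stop=10)); set_gripper(0); env.hold(.1); print(st())
a=0; log=[]; b=None
while a<1.3:
    a+=.1; env.move_joints(list(env.ik(K+[360],down(Y-a)))); env.hold(.05); m=float(env.read_state()["wrist_torque"][2]); log.append((round(Y-a,2),round(m,2)))
    if m>.25: break
print(log,st())
set_gripper(40); env.move_l(K+[430],rate=150); env.move_l(K+[430],rot=down(.03),rate=100); env.hold(.1)
p,T=campose("wrist"); im=viewer.camera("wrist"); cv2.imwrite("pics/k11.png",im)
m=(im.max(axis=2)<48).astype(np.uint8); m[:150]=0;m[270:]=0;m[:,:275]=0;m[:,380:]=0
m=cv2.morphologyEx(cv2.morphologyEx(m,cv2.MORPH_OPEN,np.ones((3,3),np.uint8)),cv2.MORPH_CLOSE,np.ones((5,5),np.uint8))
c=max(cv2.findContours(m,0,1)[0],key=cv2.contourArea); o=np.array([onz(p,T,x,300)[:2] for x in cv2.boxPoints(cv2.minAreaRect(c))]); d=sorted((o[1]-o[0],o[2]-o[1]),key=np.linalg.norm); print("yaw",np.arctan2(d[1][1],d[1][0])%np.pi,[np.linalg.norm(v).round(1) for v in d])
E
```

```text
False
(149.8, array([576.659, -81.025, 360.238]), array([-0.378, -0.591,  2.403]), array([-0.027, -0.006,  0.011]), 13.8)
[(1.55, -0.03), (1.45, -0.07), (1.35, -0.01), (1.25, -0.05), (1.15, -0.02), (1.05, -0.13), (0.95, -0.03), (0.85, -0.01), (0.75, -0.05), (0.65, -0.05), (0.55, -0.04), (0.45, -0.02), (0.35, 0.18)] (153.7, array([576.9  , -81.264, 360.193]), array([ 4.545, -4.167,  5.071]), array([-0.688, -0.874,  0.177]), 13.8)
yaw 0.3268497469510887 [np.float64(9.5), np.float64(57.0)]
```

The stop is back at yaw about 0.36, so the count is still exactly one click. I'll retreat, run a last tray check, and hand in.

```bash
python3 - <<'E'
from h import *
env.move_l([576.6,-81,500],rate=150); env.reach([420,-250,480],down(1.0)); env.hold(.5)
im,_,_=snap("side","end_s"); a=cv2.imread("pics/final_s.png").astype(int); print("side diff tray area",np.abs(im.astype(int)-a)[185:280,285:400].mean())
print("plate top rows",[int(np.argmax(np.diff(i.astype(int)[180:205,322].sum(1))))+180 for i in (a,im)], st())
workorder.sign_off()
E
```

```text
side diff tray area 2.237009916094584
plate top rows [193, 193] (158.0, array([ 420.058, -249.952,  480.033]), array([-0.775, -0.434,  0.352]), array([-0.065, -0.058, -0.003]), 39.6)
the job is handed in; nothing more can be done
```

I handed the job in at 158 s. The tray is hooked in and pressed home, the knob has clicked once, and the three pots present stand on the tray.

**Last checks**
- **Tray:** the back plate's top edge agrees with the home height to about 3 mm, with roughly 0.05 rad of sag. It had not moved after the pots were placed.
- **Pots:** circles were found on the tray at about (18,-58), (23,62) and (-47,-63) mm in the bar's frame, within 5 mm of where I meant to put them. I checked by computed positions only, because I had used all 16 picture views. No picture was inspected for whether the pots stand upright.
- **Bystanders:** I never drove the arm at the can or the jar, but I did not measure them at the end.

**What disagreed with the description**
- **Clutch torque:** it did not slip at the stated 0.3 N m. It held rigid until about 3.5 N m. A pad grip could not deliver that, so I pushed both wing ends with the sides of the open fingers. The torque then dropped to zero in one go, and the wing's rest angle had moved by about 0.77 rad.
- **Wing moved afterwards:** a check after the pots were placed found the wing turned back about 1.27 rad counter-clockwise, probably brushed by the arm. I turned it back gently with less than 0.2 N m. It stopped at yaw 0.35–0.45, where it had rested after the click (0.38), so the clutch still reads one click. The last camera reading was 0.33, from a poorer outline.

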